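# Find the spacer blocks and set the sine table

### The job

First open the lids of all three part cases, so that all stand open together, and see which of them hold aluminium spacer blocks. Then put the wooden offcuts lying on the sine table's plate into the scrap tray, swing the plate up, lay every spacer block you found flat on the base crosswise under the plate's roller (two are stacked one upon the other), and lower the plate until its roller rests on them. At the end shut all three lids; the wooden dowel stays in its case, and leave everything else on the table alone.

Things in the scene. Friction and masses are not known exactly. Their poses are not given: they have to be found in the camera images.
- case_1: part case 1: grey plastic box, 130 mm (x) by 114 mm (y), 46 mm tall, walls and floor 5 mm, fixed to the table; the three cases look alike and stand side by side in any order. Origin under its middle; its x axis points from the pull tab's side towards the hinge, z up.
- lid_1 (a joint): angle of the black lid of case 1 (rad): 0 shut, opens upward to a stop at 1.88. The hinge line runs along the case's far top edge, 65 mm from the middle in the case's +x and 50 mm above the table, parallel to its y. Light and damped; let go below 1.57 it falls shut, beyond 1.57 it stays open leaning back. Lid 8 mm thick.
- lid_1_tab (a point): point to pinch on the pull tab of lid 1: 154 mm from the hinge line in the plane of the lid (from the hinge along -x of the lid), mid-thickness. The tab juts out 38 mm from the middle of the lid's free edge, 20 mm wide (along the case's y), 10 mm thick; this point is 24 mm beyond the edge. Pinched across its 20 mm width, the tab can pivot between the fingers as the lid swings.
- case_2: part case 2: grey plastic box, 130 mm (x) by 114 mm (y), 46 mm tall, walls and floor 5 mm, fixed to the table; the three cases look alike and stand side by side in any order. Origin under its middle; its x axis points from the pull tab's side towards the hinge, z up.
- lid_2 (a joint): angle of the black lid of case 2 (rad): 0 shut, opens upward to a stop at 1.88. The hinge line runs along the case's far top edge, 65 mm from the middle in the case's +x and 50 mm above the table, parallel to its y. Light and damped; let go below 1.57 it falls shut, beyond 1.57 it stays open leaning back. Lid 8 mm thick.
- lid_2_tab (a point): point to pinch on the pull tab of lid 2: 154 mm from the hinge line in the plane of the lid (from the hinge along -x of the lid), mid-thickness. The tab juts out 38 mm from the middle of the lid's free edge, 20 mm wide (along the case's y), 10 mm thick; this point is 24 mm beyond the edge. Pinched across its 20 mm width, the tab can pivot between the fingers as the lid swings.
- case_3: part case 3: grey plastic box, 130 mm (x) by 114 mm (y), 46 mm tall, walls and floor 5 mm, fixed to the table; the three cases look alike and stand side by side in any order. Origin under its middle; its x axis points from the pull tab's side towards the hinge, z up.
- lid_3 (a joint): angle of the black lid of case 3 (rad): 0 shut, opens upward to a stop at 1.88. The hinge line runs along the case's far top edge, 65 mm from the middle in the case's +x and 50 mm above the table, parallel to its y. Light and damped; let go below 1.57 it falls shut, beyond 1.57 it stays open leaning back. Lid 8 mm thick.
- lid_3_tab (a point): point to pinch on the pull tab of lid 3: 154 mm from the hinge line in the plane of the lid (from the hinge along -x of the lid), mid-thickness. The tab juts out 38 mm from the middle of the lid's free edge, 20 mm wide (along the case's y), 10 mm thick; this point is 24 mm beyond the edge. Pinched across its 20 mm width, the tab can pivot between the fingers as the lid swings.
- angle_table: steel sine table, fixed: base 200 x 150 mm, 20 mm thick, with a hinged top plate. Origin on the table top, z up; the base reaches from x = -90 to +110 mm and y = -75 to +75 mm. The hinge line is at x = +90 mm, 32 mm up, along y. Spacer blocks are laid flat on the base (20 mm up) with their length along y, centred at x = -58 mm, y = 0: there the plate's roller comes down on one block or on two stacked.
- plate (a joint): angle of the top plate of the sine table (rad): 0 lying flat, swings up about the hinge to a stop at 1.70. Plate 180 x 150 mm, 12 mm thick, 0.5 kg, damped hinge; let go below about 1.5 it sinks back, beyond 1.57 it stays up leaning back. Under its free end is a roller, 24 mm diameter, 160 mm from the hinge; with the roller on a stack of height H mm, sin(angle) = H/160: 0.227 on one block, 0.467 on two.
- plate_tab (a point): point to pinch on the pull tab of the plate, in the plate's own axes 199 mm from the hinge in -x and 14 mm above it in z. The steel tab juts out 40 mm from the middle of the plate's free edge, 20 mm wide (along y), 12 mm thick; this point is 22 mm beyond the edge. It too can pivot between the fingers. The flat plate's upper face is 52 mm above the table; low fences, 8 mm high and thick, run along its free and hinge edges.
- dowel_c (a point): centre of a round wooden dowel stub, 34 mm diameter, 75 mm long (along y), 50 g, lying in case 3 (not to be seen until the lid is lifted); not wanted, to stay in that case.
- scrap_tray: shallow open steel tray, 160 x 160 mm, 35 mm tall, walls and floor 4 mm, fixed. Origin under its middle.
- spacer_a_c (a point): centre of an aluminium spacer block, a square bar 36 x 36 mm, 80 mm long (its y axis), 0.28 kg, lying in case 1 when present, its length roughly along that case's x; one or both of the spacer blocks are there (an absent one has no pose).
- spacer_b_c (a point): centre of an aluminium spacer block, a square bar 36 x 36 mm, 80 mm long (its y axis), 0.28 kg, lying in case 2 when present, its length roughly along that case's x; one or both of the spacer blocks are there (an absent one has no pose).
- offcut_a_c (a point): centre of a wooden offcut, 26 x 26 mm, 100 mm long (its y axis), 50 g, at the start lying on the sine table's plate; one or both of the offcuts are there (an absent one has no pose).
- offcut_b_c (a point): centre of a wooden offcut, 26 x 26 mm, 80 mm long (its y axis), 50 g, at the start lying on the sine table's plate; one or both of the offcuts are there (an absent one has no pose).
- tape_measure: yellow pocket tape measure, 75 x 68 mm, 44 mm tall, lying flat on the table on the robot's side; leave alone. Origin under its middle.
- screwdriver: screwdriver lying on the table on the robot's side; leave alone.
- glue_bottle: white glue bottle, 60 mm across, 170 mm tall, on the far side of the table; leave alone. Origin under its middle.
- paint_tin: steel paint tin, 84 mm across, 90 mm tall, on the far side of the table; leave alone. Origin under its middle.
- drill: cordless drill lying on its side on the far side of the table, about 200 mm long; leave alone.
- mallet: hammer lying on the far side of the table; leave alone.
Mind the look-alikes: they are no part of the job. What is shaped like the case_1 but orange is not meant.

How it is judged:
By the outcome, as a careful person would: the job done as asked, in the order asked, and still so for the second after the job is handed in, with the robot touching nothing.
Of spacer_a, spacer_b only 1 to 2 are there at a start; the rules pass over those that are not, and their reading is None.
Of offcut_a, offcut_b only 1 to 2 are there at a start; the rules pass over those that are not, and their reading is None.
At some moment in a run one of offcut_a, offcut_b may be knocked a few centimetres aside while the robot is not near it.
Once in a run the grip may slacken for a moment while it holds something.
It also fails if it takes over 210 s, if anything falls off the work surface, if the arm or the gripper's body presses on something with over 40 N, if the wrist force passes 120 N, or if a joint passes its speed limit or range.

### The arm

A 7-joint arm with a two-finger parallel gripper is mounted at the origin on the work surface. World frame = base frame: x ahead of the robot, y to its left, z up, the work surface at z = 0. Lengths are in m, angles in rad, forces in N, time in s.
With the tool pointing down it reaches from about 0.4 to 0.85 m from the base axis. Payload 10.4 kg.
Tool frame: the origin (TCP) lies midway between the tips of the shut fingers; the grasp point (between the pads) lies 19 mm behind it; z points along the fingers, y is the line along which they close (so a half turn about z gives the same grasp; the last joint's range is limited). The gripper opens to 87 mm and grips with 3 to 60 N. Pads are 19 mm wide; open, the fingers measure 117 mm over their backs; the gripper's body (75 mm by 190 mm) begins 51 mm behind the grasp point.
Start: joints at [-1.187, 0.332, -0.065, 1.46, 0.022, 1.35, -0.088], TCP at [0.247, 0.574, 0.223] pointing down, gripper open.
Joint ranges: [-2.6, 2.6], [-0.5, 2.12], [-1.47, 1.34], [0.16, 2.42], [-1.27, 4.41], [0.06, 2.06], [-2.6, 2.6]. Speed limits (rad/s): [2.22, 2.22, 2.79, 2.79, 3.14, 3.14, 3.14].

### API

Orientations are given as a unit quaternion [x, y, z, w].
In Python, from bench import r gives the robot as it stands.
- The arm moves only by the tool arm_command, never from a script. Its argument "moves" is one flat list of numbers, 4 for each row, row after row: the shift along the tool's x, y, z in cm, then the turn about the tool's z in degrees. A call has 1 to 12 rows; each row shifts and turns the commanded pose from where the row before left it, along the tool's axes as they then stand; what a row does not reach is not made up. A row lasts 1/12 s, in which the tool goes at most 41.7 mm and 7.16 degrees, less where a joint would pass 70% of its speed; a pose out of reach is approached as far as the arm can. A call with a gripper value outside its range is refused whole. "fingers" is the opening in per cent of the stroke, from 0 (shut) to 100 (fully open), set as the call begins (left out, the last holds). The fingers move at their own pace and stop on an object; "squeeze" is the grip in N (left out, the last holds). Time passes only in rows, so rows that do not move let the fingers close. It gives the time, the measured TCP pose, the force, the opening and the grip force at its end, in the units of the state.
- r.read_state(): the state, without advancing time (a new reading comes with each control period).
- r.camera(name): name is "side" or "top"; returns the picture (384x512x3 uint8, red, green, blue); there is no depth.
- r.camera_info(name): a dict with "fx", "fy", "cx", "cy" (pixels), "k1" (the pictures are not rectified: a ray, as slopes to the right and down, at radius r is drawn at 1 + k1 r^2 times it, then the intrinsics apply), "origin" and "attitude" of the camera in the world. Camera axes: x right, y up, looking along -z (the intrinsics and any distortion apply to the point x, -y, -z); pixel columns grow to the right and rows downward; lengths in m; the calibration is good to about 2 mm. A picture is of the moment at which its call begins. camera_info takes no time and is no camera call.
- r.close_job(): hands the job in; it is judged then, once.
The state is a dict: "time": time; "joint_positions": joint angles; "joint_vel": joint speeds; "joint_torque": joint torques, N m; "ee_pos": TCP position; "eef_rot": TCP orientation; "ft_force": force on the tool from outside, world axes, zero at the start; "torque": the same for the moment, N m; "width": finger opening in m; "grip_force": force on a finger pad.
Only numpy, scipy, OpenCV 4.12 (cv2) and the standard library are available. Lean on these libraries where they do the work, as an engineer would, in place of code of your own. Each camera call takes 0.05 s, during which the arm holds its last target. There are 200 camera calls.

## Working session

There is one attempt and no reset: what is moved stays moved. The work goes in short steps, Python scripts to look and compute and a tool call to move; the robot and the scene stay as the last step left them, time stands still between calls to the robot, and variables do not carry over. Pictures are saved under pics/ and viewed, at most 16 in all, crops included, and the job is handed in when it is done.

Besides the shell and the picture viewer there is one more tool, called after ">>>" in YAML: its name, and indented under it one key for each argument. arm_command: Moves the arm, as the interface text tells. Its arguments: {"type":"object","properties":{"moves":{"type":"array"},"fingers":{"type":"number"},"squeeze":{"type":"number"}},"required":["moves"]}

```bash
ls; mkdir -p pics; python3 - <<'E'
from bench import r
import cv2
s=r.read_state(); print({k:s[k] for k in('time','ee_pos','eef_rot','width','ft_force')})
for n in('side','top'):
    print(n,r.camera_info(n)); cv2.imwrite(f'pics/{n}0.png',r.camera(n)[:,:,::-1])
E
```

```text
pics
{'time': 0.0, 'ee_pos': array([0.24714574, 0.5736468 , 0.22176974]), 'eef_rot': array([ 2.01993005e-01,  9.79386716e-01, -6.88994527e-04, -1.07015010e-04]), 'width': 0.08728527281010326, 'ft_force': array([-0.27130685, -0.63631237,  0.88383921])}
side {'fx': 392.1957040897069, 'fy': 392.1957040897069, 'cx': 253.5385653977878, 'cy': 194.36560243594647, 'k1': -0.09935193189117493, 'origin': array([ 0.44939426, -0.78499976,  1.00097894]), 'attitude': array([ 0.34360194, -0.01402175, -0.01198235,  0.93893425])}
top {'fx': 379.4658119128676, 'fy': 379.4658119128676, 'cx': 251.5266018097671, 'cy': 193.11358708913392, 'k1': -0.12106319625179887, 'origin': array([0.42802413, 0.01741633, 1.06848112]), 'attitude': array([ 0.01650948, -0.02404376, -0.70071363,  0.71284622])}
```

View pics/top0.png

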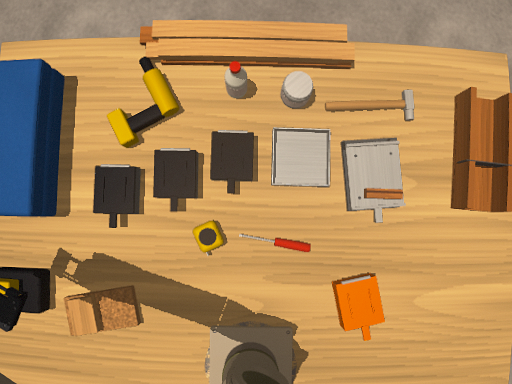

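View pics/side0.png

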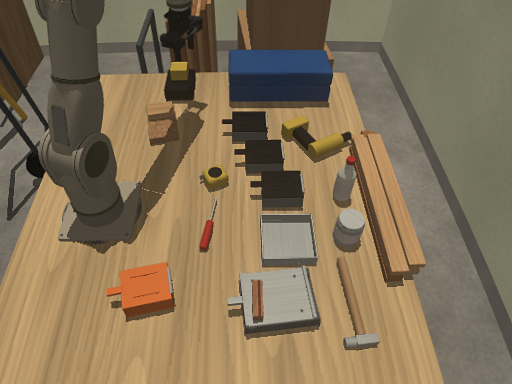

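The top view shows the three black-lidded cases at (118,190), (177,173) and (233,155), the tray at (301,157), and the sine table at (373,175) with an offcut at (383,194). Its tab is at (378,213). The look-alike is the orange case at (359,303), which I'll leave alone. The only other brown wood is the block at (102,311) and the planks at the far edge. Next I'll write the helpers and check crops.

```bash
cat > h.py <<'E'
import numpy as np, cv2
from scipy.spatial.transform import Rotation as R
from bench import r
def K(c): return np.array([[c['fx'],0,c['cx']],[0,c['fy'],c['cy']],[0,0,1]]),np.array([c['k1'],0,0,0.])
def ray(n,uv):
    c=r.camera_info(n);k,d=K(c)
    p=cv2.undistortPointsIter(np.float64(uv).reshape(-1,1,2),k,d,None,None,(3,50,1e-10))[:,0]
    v=np.c_[p[:,0],-p[:,1],-np.ones(len(p))]
    return np.array(c['origin']),R.from_quat(c['attitude']).apply(v)
def onz(n,uv,z):
    o,v=ray(n,uv); return o+v*((z-o[2])/v[:,2])[:,None]
def proj(n,P):
    c=r.camera_info(n);k,d=K(c)
    q=R.from_quat(c['attitude']).inv().apply(np.atleast_2d(P)-c['origin'])*[1,-1,-1]
    return cv2.projectPoints(q,np.zeros(3),np.zeros(3),k,d)[0][:,0]
def tri(a,b):
    "top pixel a, side pixel b -> point, miss (m)"
    o1,v1=ray('top',a);o2,v2=ray('side',b);v1=v1[0];v2=v2[0]
    s=np.linalg.lstsq(np.c_[v1,-v2],o2-o1,rcond=None)[0]
    p,q=o1+s[0]*v1,o2+s[1]*v2
    return (p+q)/2,np.linalg.norm(p-q)
def comps(m,amin):
    n,l,s,c=cv2.connectedComponentsWithStats(m.astype(np.uint8))
    return [(l==i) for i in range(1,n) if s[i,4]>=amin]
def rect(m):
    cs=cv2.findContours(m.astype(np.uint8),cv2.RETR_EXTERNAL,cv2.CHAIN_APPROX_NONE)[0]
    return cv2.minAreaRect(max(cs,key=cv2.contourArea))
def crop(n,x0,y0,x1,y1,f,name,im=None):
    im=r.camera(n) if im is None else im
    cv2.imwrite('pics/'+name,cv2.resize(im[y0:y1,x0:x1,::-1],None,fx=f,fy=f,interpolation=cv2.INTER_CUBIC))
def err(target):
    s=r.read_state();Rt=R.from_quat(s['eef_rot'])
    return Rt.inv().apply(np.array(target)-s['ee_pos'])*100
E
python3 - <<'E'
from h import *
t=cv2.imread('pics/top0.png');s=cv2.imread('pics/side0.png')
a=cv2.resize(t[120:235,85:265],None,fx=4,fy=4,interpolation=2)
cv2.imwrite('pics/c1.png',a)
a=cv2.resize(t[120:230,265:415],None,fx=2.6,fy=2.6,interpolation=2);b=cv2.resize(s[205:340,220:330],None,fx=2.6,fy=2.6,interpolation=2)
h=max(a.shape[0],b.shape[0]);a=cv2.copyMakeBorder(a,0,h-a.shape[0],0,0,0);b=cv2.copyMakeBorder(b,0,h-b.shape[0],0,0,0)
cv2.imwrite('pics/c2.png',np.hstack([a,b]))
E
```

```text
(no output)
```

View pics/c1.png

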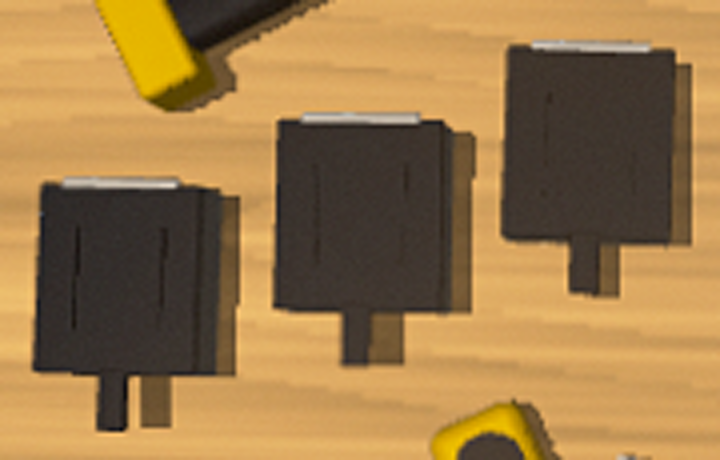

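View pics/c2.png

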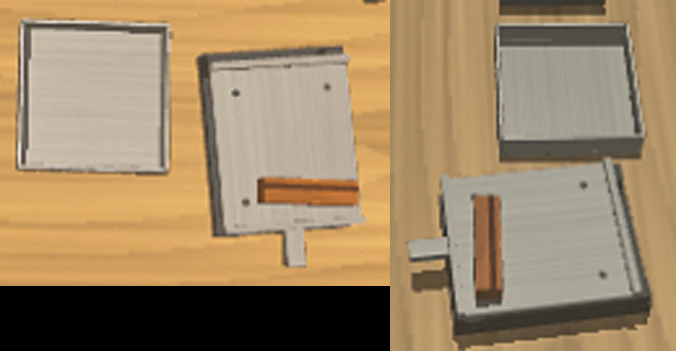

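The crops confirm three black lids with tabs at (113,221), (174,204) and (231,187), and one offcut on the plate. The tray is empty.

```bash
python3 - <<'E'
from h import *
T=cv2.imread('pics/top0.png')[:,:,::-1];S=cv2.imread('pics/side0.png')[:,:,::-1]
# tab end/base midpoints in the top view
ends=[(113,227.5),(173.5,211),(230.75,193.5)];bases=[(113.3,213.2),(174,197.5),(231.2,180.2)]
for e,b in zip(ends,bases):
    E_=onz('top',[e],.054)[0];B=onz('top',[b],.054)[0];print('end',E_.round(4),'base',B.round(4),'len',np.linalg.norm(E_-B).round(4),'side pred',proj('side',[E_,B]).round(1).tolist())
# side lids
m=(S.max(2)<75)
for c in comps(m,150):
    ys,xs=np.nonzero(c)
    if 210<xs.min() and xs.max()<320 and 90<ys.min()<200:
        i=xs<xs.min()+2;print('side',xs.min(),ys[i].mean(),rect(c))
m=T.max(2)<75
for c in comps(m,200):
    ys,xs=np.nonzero(c)
    if xs.max()<270 and 120<ys.min()<230 and xs.min()>85:
        o=cv2.morphologyEx(c.astype(np.uint8),cv2.MORPH_OPEN,np.ones((13,13)))
        rc=rect(o);print('top',rc,'c',onz('top',[rc[0]],.054).round(4),'box',onz('top',cv2.boxPoints(rc),.054)[:,:2].round(3).tolist(), 'tab',xs[ys>ys.max()-5].mean(),ys.max())
E
```

```text
end [0.3868 0.3796 0.054 ] base [0.4254 0.38   0.054 ] len 0.0386 side pred [[222.5, 120.8], [232.7, 120.7]]
end [0.4347 0.2153 0.054 ] base [0.4709 0.2149 0.054 ] len 0.0362 side pred [[235.2, 150.8], [245.6, 150.7]]
end [0.4844 0.0627 0.054 ] base [0.5201 0.0622 0.054 ] len 0.0358 side pred [[250.6, 183.1], [261.7, 183.1]]
side 222 121.5 ((264.9078674316406, 160.1506805419922), (115.13477325439453, 49.287147521972656), 61.189208984375)
side 292 133.3 ((302.9178161621094, 137.2191619873047), (24.2868709564209, 12.980914115905762), 47.121097564697266)
top ((231.5, 156.5), (47.0, 41.0), 90.0) c [[0.5843 0.0627 0.054 ]] box [[0.648, 0.12], [0.65, 0.009], [0.522, 0.006], [0.52, 0.116]] tab 231.06896551724137 193
top ((175.5, 174.0), (46.0, 43.0), 90.0) c [[0.5344 0.2127 0.054 ]] box [[0.596, 0.274], [0.598, 0.156], [0.473, 0.153], [0.471, 0.269]] tab 173.5 210
top ((116.5, 190.0), (46.0, 45.0), 90.0) c [[0.4884 0.3733 0.054 ]] box [[0.55, 0.439], [0.552, 0.313], [0.427, 0.309], [0.425, 0.434]] tab 112.66666666666667 227
```

>>> arm_command:
  moves: [0,0,0,-5.8,0,0,0,-5.8,0,0,0,-5.8,0,0,0,-5.9,-1.9,-2.4,0,0,-1.9,-2.4,0,0,-1.9,-2.4,0,0,-1.9,-2.4,0,0,-1.9,-2.4,0,0,-1.9,-2.4,0,0,-1.9,-2.4,0,0,-1.9,-2.4,0,0]
  fingers: 48
  squeeze: 20

```text
time: 1.1
ee_pos: [0.3999, 0.3805, 0.2223]
eef_rot: [0.0, 1.0, -0.0, -0.0]
ft_force: [0.2, 0.4, 0.1]
width: 0.042
grip_force: 0.0
```

>>> arm_command:
  moves: [0,0,2.7,0,0,0,2.7,0,0,0,2.7,0,0,0,2.7,0,0,0,2.7,0,0,0,2.5,0,0,0,2,0,0,0,1.1,0,0,0,0,0]

```text
time: 1.85
ee_pos: [0.398, 0.3807, 0.029]
eef_rot: [0.0, 1.0, -0.002, -0.001]
ft_force: [-0.4, 0.7, 0.2]
width: 0.0414
grip_force: 0.0
```

>>> arm_command:
  moves: [0,0,0,0,0,0,0,0,0,0,0,0,0,0,0,0,0,0,0,0]
  fingers: 0

```text
time: 2.27
ee_pos: [0.3999, 0.381, 0.0325]
eef_rot: [0.001, 1.0, -0.001, 0.0]
ft_force: [-1.6, -5.4, 8.7]
width: 0.0201
grip_force: 20.0
```

```bash
python3 - <<'E'
import numpy as np
a=np.linspace(0,1.75,25)
p=np.c_[15.4*np.cos(a),-15.4*np.sin(a)]
print(np.diff(p,axis=0).round(2).tolist(), np.diff(p,axis=0).round(2).sum(0))
E
```

```text
[[-0.04, -1.12], [-0.12, -1.12], [-0.2, -1.1], [-0.28, -1.09], [-0.36, -1.06], [-0.44, -1.03], [-0.51, -1.0], [-0.58, -0.96], [-0.65, -0.91], [-0.72, -0.86], [-0.78, -0.81], [-0.83, -0.75], [-0.89, -0.69], [-0.94, -0.62], [-0.98, -0.55], [-1.02, -0.48], [-1.05, -0.4], [-1.07, -0.33], [-1.1, -0.25], [-1.11, -0.17], [-1.12, -0.09], [-1.12, -0.0], [-1.12, 0.08], [-1.11, 0.16]] [-18.14 -15.15]
```

>>> arm_command:
  moves: [0,0,-1.1,0,-0.1,0,-1.1,0,-0.2,0,-1.1,0,-0.3,0,-1.1,0,-0.4,0,-1.1,0,-0.4,0,-1.0,0,-0.5,0,-1.0,0,-0.6,0,-1.0,0,-0.6,0,-0.9,0,-0.7,0,-0.9,0,-0.8,0,-0.8,0,-0.8,0,-0.7,0]

```text
time: 3.27
ee_pos: [0.4533, 0.3807, 0.1507]
eef_rot: [0.0, 1.0, -0.001, -0.001]
ft_force: [0.1, -5.7, -1.5]
width: 0.0196
grip_force: 20.0
```

>>> arm_command:
  moves: [-0.9,0,-0.7,0,-1.0,0,-0.6,0,-1.0,0,-0.6,0,-1.0,0,-0.5,0,-1.1,0,-0.4,0,-1.1,0,-0.3,0,-1.1,0,-0.3,0,-1.1,0,-0.2,0,-1.1,0,-0.1,0,-1.1,0,0,0,-1.1,0,0.1,0,-1.1,0,0.2,0]

```text
time: 4.27
ee_pos: [0.581, 0.3802, 0.1846]
eef_rot: [0.001, 1.0, -0.001, -0.0]
ft_force: [-1.1, -7.9, 0.9]
width: 0.0199
grip_force: 20.0
```

>>> arm_command:
  moves: [0,0,0,0,0,0,0,0]

```text
time: 4.43
ee_pos: [0.5812, 0.3802, 0.1845]
eef_rot: [0.001, 1.0, -0.001, 0.0]
ft_force: [0.3, -6.8, 1.6]
width: 0.02
grip_force: 20.0
```

>>> arm_command:
  moves: [0,0,0,0,0,0,0,0,0,0,0,0,0,0,-2.5,0,0,0,-2.5,0,0,0,-2,0,2.7,-3.3,0,0,2.7,-3.3,0,0,2.7,-3.3,0,0,2.6,-3.3,0,0,2.6,-3.3,0,0,0,0,0,0]
  fingers: 48

```text
time: 5.43
ee_pos: [0.4458, 0.2142, 0.2538]
eef_rot: [0.002, 1.0, -0.0, -0.001]
ft_force: [1.8, 0.6, 1.0]
width: 0.042
grip_force: 0.0
```

>>> arm_command:
  moves: [0,0,3,0,0,0,3,0,0,0,3,0,0,0,3,0,0,0,3,0,0,0,3,0,0,0,2.5,0,0,0,1.8,0,0,0,0,0,0,0,0,0]

```text
time: 6.27
ee_pos: [0.4491, 0.2202, 0.0307]
eef_rot: [-0.0, 1.0, -0.0, -0.0]
ft_force: [0.4, 0.2, 0.7]
width: 0.0417
grip_force: 0.0
```

>>> arm_command:
  moves: [0,0,0,0,0,0,0,0,0,0,0,0,0,0,0,0,0,0,0,0]
  fingers: 0

```text
time: 6.68
ee_pos: [0.4504, 0.215, 0.0316]
eef_rot: [0.002, 1.0, -0.003, -0.0]
ft_force: [-3.5, -18.1, 14.7]
width: 0.0196
grip_force: 20.0
```

>>> arm_command:
  moves: [0,-0.3,-1.1,0,-0.1,0,-1.1,0,-0.2,0,-1.1,0,-0.3,0,-1.1,0,-0.4,0,-1.1,0,-0.4,0,-1.0,0,-0.5,0,-1.0,0,-0.6,0,-1.0,0,-0.6,0,-0.9,0,-0.7,0,-0.9,0,-0.8,0,-0.8,0,-0.8,0,-0.7,0]

```text
time: 7.68
ee_pos: [0.504, 0.2152, 0.1495]
eef_rot: [0.001, 1.0, -0.001, 0.0]
ft_force: [2.1, -3.7, -4.8]
width: 0.0195
grip_force: 20.0
```

>>> arm_command:
  moves: [-0.9,0,-0.7,0,-1.0,0,-0.6,0,-1.0,0,-0.6,0,-1.0,0,-0.5,0,-1.1,0,-0.4,0,-1.1,0,-0.3,0,-1.1,0,-0.3,0,-1.1,0,-0.2,0,-1.1,0,-0.1,0,-1.1,0,0,0,-1.1,0,0.1,0,-1.1,0,0.2,0]

```text
time: 8.68
ee_pos: [0.6297, 0.2162, 0.1817]
eef_rot: [0.0, 1.0, -0.001, -0.002]
ft_force: [-3.1, -1.8, -6.2]
width: 0.0198
grip_force: 20.0
```

>>> arm_command:
  moves: [0,0,0,0,0,0,0,0]

```text
time: 8.85
ee_pos: [0.6298, 0.2162, 0.1818]
eef_rot: [0.0, 1.0, -0.001, -0.001]
ft_force: [-1.8, -2.9, -9.4]
width: 0.0199
grip_force: 20.0
```

>>> arm_command:
  moves: [0,0,0,0,0,0,0,0,0,0,0,0,0,0,-2.5,0,0,0,-2.5,0,0,0,-2,0,2.7,-3.1,0,0,2.7,-3.1,0,0,2.7,-3.1,0,0,2.6,-3.1,0,0,2.6,-3.1,0,0,0,0,0,0]
  fingers: 48

```text
time: 9.85
ee_pos: [0.4944, 0.0555, 0.2539]
eef_rot: [0.003, 1.0, 0.0, 0.001]
ft_force: [2.2, -1.3, -0.1]
width: 0.0416
grip_force: 0.0
```

>>> arm_command:
  moves: [0,0,3,0,0,0,3,0,0,0,3,0,0,0,3,0,0,0,3,0,0,0,3,0,0,0,2.5,0,0,0,1.6,0,0,0,0,0,0,0,0,0,0,0,0,0]

```text
time: 10.77
ee_pos: [0.4987, 0.0622, 0.0332]
eef_rot: [0.0, 1.0, 0.0, 0.001]
ft_force: [0.2, -0.5, 0.1]
width: 0.0417
grip_force: 0.0
```

>>> arm_command:
  moves: [0,0,0,0,0,0,0,0,0,0,0,0,0,0,0,0,0,0,0,0]
  fingers: 0

```text
time: 11.18
ee_pos: [0.4978, 0.062, 0.0319]
eef_rot: [0.0, 1.0, 0.0, 0.0]
ft_force: [-1.2, -0.5, 2.2]
width: 0.0196
grip_force: 20.0
```

>>> arm_command:
  moves: [0,0,-1.1,0,-0.1,0,-1.1,0,-0.2,0,-1.1,0,-0.3,0,-1.1,0,-0.4,0,-1.1,0,-0.4,0,-1.0,0,-0.5,0,-1.0,0,-0.6,0,-1.0,0,-0.6,0,-0.9,0,-0.7,0,-0.9,0,-0.8,0,-0.8,0,-0.8,0,-0.7,0]

```text
time: 12.18
ee_pos: [0.5518, 0.0616, 0.1504]
eef_rot: [0.0, 1.0, -0.0, -0.0]
ft_force: [-1.6, 0.4, -0.9]
width: 0.0198
grip_force: 20.0
```

>>> arm_command:
  moves: [-0.9,0,-0.7,0,-1.0,0,-0.6,0,-1.0,0,-0.6,0,-1.0,0,-0.5,0,-1.1,0,-0.4,0,-1.1,0,-0.3,0,-1.1,0,-0.3,0,-1.1,0,-0.2,0,-1.1,0,-0.1,0,-1.1,0,0,0,-1.1,0,0.1,0,-1.1,0,0.2,0]

```text
time: 13.18
ee_pos: [0.6787, 0.0606, 0.1833]
eef_rot: [0.0, 1.0, -0.001, -0.001]
ft_force: [-0.9, -1.9, -0.4]
width: 0.0199
grip_force: 20.0
```

>>> arm_command:
  moves: [0,0,0,0,0,0,0,0]

```text
time: 13.35
ee_pos: [0.6787, 0.0606, 0.1833]
eef_rot: [0.001, 1.0, -0.001, -0.0]
ft_force: [0.7, -3.1, -3.1]
width: 0.0198
grip_force: 20.0
```

>>> arm_command:
  moves: [0,0,0,0,0,0,0,0,0,0,0,0,0,0,-2.5,0,0,0,-2.5,0,0,0,-2,0,4,-3,0,0,4,-3,0,0,4,-3,0,0,4,-3,0,0,4,0,0,0,4,0,0,0]
  fingers: 48

```text
time: 14.35
ee_pos: [0.4632, -0.0395, 0.2535]
eef_rot: [0.001, 1.0, 0.0, 0.0]
ft_force: [-0.3, -0.5, 0.9]
width: 0.0413
grip_force: 0.0
```

```bash
python3 - <<'E'
from h import *
t=r.camera('top');s=r.camera('side');cv2.imwrite('pics/top1.png',t[:,:,::-1]);cv2.imwrite('pics/side1.png',s[:,:,::-1])
a=cv2.resize(t[110:235,85:415],None,fx=2.4,fy=2.4,interpolation=2);b=cv2.resize(s[80:220,210:410],None,fx=2,fy=2,interpolation=2)
b=cv2.copyMakeBorder(b,0,0,0,a.shape[1]-b.shape[1],0)
cv2.imwrite('pics/c3.png',np.vstack([a,b])[:,:,::-1]);print(r.read_state()['ee_pos'])
E
```

```text
[ 0.46015372 -0.03862021  0.2538285 ]
```

View pics/c3.png

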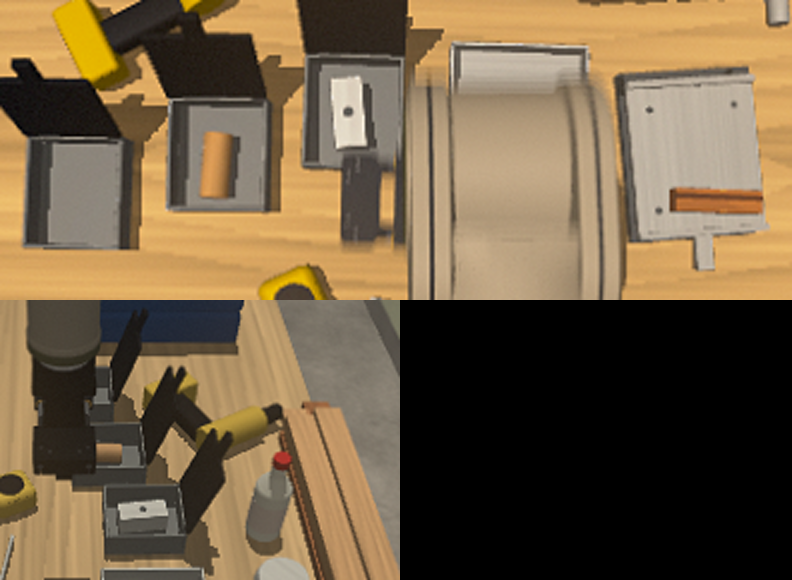

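All three lids stand open. The left case at (118,190) is empty and the middle one holds the dowel at (175,179). The right one holds a single spacer at (230,157). Now I'll measure the offcut, sine table, tray and spacer.

```bash
python3 - <<'E'
from h import *
t=cv2.imread('pics/top1.png')[:,:,::-1].astype(int);s=cv2.imread('pics/side1.png')[:,:,::-1].astype(int)
def brown(i): return (i[:,:,0]-i[:,:,2]>55)&(i[:,:,0]<190)
def win(m,x0,y0,x1,y1):
    w=np.zeros_like(m);w[y0:y1,x0:x1]=m[y0:y1,x0:x1];return w
for n,i,w in(('top',t,(350,175,406,210)),('side',s,(244,272,270,328))):
    for c in comps(win(brown(i),*w),30):
        rc=rect(c);ys,xs=np.nonzero(c);print(n,'offcut',np.round(rc[0],1),np.round(rc[1],1),rc[2],c.sum(),i[c].mean(0).round(),(xs.min(),xs.max(),ys.min(),ys.max()))
        if n=='top':print(onz(n,cv2.boxPoints(rc),.078)[:,:2].round(3).tolist())
# sine table: plate corners/tab from crop c2 (x2.6, offset 265,120)
q=lambda x,y:(265+x/2.6,120+y/2.6)
P={'tabend':q(295,265),'tabbase':q(291,231),'hingeL':q(207,66),'hingeR':q(349,54),'freeL':q(222,234),'freeR':q(364,218)}
for k,v in P.items(): print(k,np.round(v,1),onz('top',[v],.058)[0].round(4))
sq=lambda x,y:(220+(x-390)/2.6,205+y/2.6)
print('tabend tri',tri(P['tabend'],sq(410,250)))
# tray rim corners
for v in[(21,20),(170,25),(168,173),(19,169)]: print('tray',onz('top',[q(*v)],.035)[0].round(4))
m=win((t.min(2)>165),220,138,245,180)
for c in comps(m,60):
    rc=rect(c);print('spacer top',rc,c.sum(),onz('top',[rc[0]],.041).round(4),onz('top',cv2.boxPoints(rc),.041)[:,:2].round(3).tolist())
m=win((s.min(2)>150),262,172,300,200)
for c in comps(m,40):
    rc=rect(c);print('spacer side',rc,c.sum(), onz('side',[rc[0]],.041).round(4))
E
```

```text
top offcut [383.5 193. ] [10. 39.] 90.0 326 [156.  97.  54.] (np.int64(364), np.int64(403), np.int64(188), np.int64(198))
[[0.504, -0.291], [0.506, -0.399], [0.479, -0.399], [0.477, -0.291]]
side offcut [255.2 298. ] [36.1  5.4] 88.26429748535156 199 [151. 102.  67.] (np.int64(252), np.int64(258), np.int64(280), np.int64(316))
side offcut [261. 298.] [36.  2.] 90.0 86 [155. 105.  70.] (np.int64(260), np.int64(262), np.int64(280), np.int64(316))
tabend [378.5 221.9] [ 0.4141 -0.3376  0.058 ]
tabbase [376.9 208.8] [ 0.4494 -0.3332  0.058 ]
hingeL [344.6 145.4] [ 0.6206 -0.2439  0.058 ]
hingeR [399.2 140.8] [ 0.638  -0.3982  0.058 ]
freeL [350.4 210. ] [ 0.4453 -0.2597  0.058 ]
freeR [405.  203.8] [ 0.4641 -0.4126  0.058 ]
tabend tri (array([ 0.41374803, -0.34163953,  0.04642739]), np.float64(0.00035596642381528797))
tray [ 0.6699 -0.0497  0.035 ]
tray [ 0.6685 -0.2098  0.035 ]
tray [ 0.5093 -0.2076  0.035 ]
tray [ 0.5107 -0.0495  0.035 ]
spacer top ((229.61036682128906, 156.32415771484375), (28.484600067138672, 12.62291431427002), 85.2363510131836) 340 [[0.5867 0.0685 0.041 ]] [[0.624, 0.09], [0.628, 0.055], [0.549, 0.047], [0.546, 0.082]]
spacer side ((280.9466857910156, 184.4139404296875), (7.514466285705566, 23.720361709594727), 84.80557250976562) 168 [[0.5842 0.0671 0.041 ]]
```

```bash
python3 - <<'E'
from h import *
s=r.read_state();print(s['joint_positions'].round(2),s['ee_pos'])
t=r.camera('top').astype(int);i=r.camera('side').astype(int)
b=lambda i:(i[:,:,0]-i[:,:,2]>55)&(i[:,:,0]<190)
m=b(t);m[:, :340]=0;m[:,410:]=0;m[:130]=0;m[225:]=0
for c in comps(m,30): print(rect(c),c.sum())
# top-face corner pairs: left/right ends of the near & far top edges from crops
for k,(a,bb) in {'c':((384.5,193.5),(257,298))}.items(): print(k,tri(a,bb))
print(onz('side',[(252,280),(252,316),(262,316),(262,280)],.078).round(4))
E
```

```text
[-0.3  -0.06  0.28  1.84  0.02  1.37  1.54] [ 0.46015372 -0.03862021  0.2538285 ]
((344.667236328125, 196.92147827148438), (33.767120361328125, 5.316276550292969), 83.2901611328125) 71
((383.5, 193.0), (10.0, 39.0), 90.0) 326
c (array([ 0.48966274, -0.34807327,  0.0754355 ]), np.float64(0.0013080171778239308))
[[ 0.4777 -0.2981  0.078 ]
 [ 0.4748 -0.3971  0.078 ]
 [ 0.4994 -0.3977  0.078 ]
 [ 0.5039 -0.2987  0.078 ]]
```

>>> arm_command:
  moves: [-0.3,-3.1,0.7,0,-0.3,-3.1,0.7,0,-0.3,-3.1,0.7,0,-0.3,-3.1,0.7,0,-0.3,-3.1,0.7,0,-0.3,-3.1,0.7,0,-0.3,-3.1,0.7,0,-0.3,-3.1,0.7,0,-0.3,-3.1,0.7,0,-0.3,-3.1,0.7,0,0,0,0,7,0,0,0,7]
  fingers: 48

```text
time: 15.55
ee_pos: [0.4953, -0.3507, 0.1824]
eef_rot: [0.125, 0.992, -0.001, -0.001]
ft_force: [-0.8, 0.3, -0.6]
width: 0.0416
grip_force: 0.0
```

>>> arm_command:
  moves: [0,0,0,6.9,0,0,0,6.9,0,0,0,6.9,0,0,0,6.9,0,0,0,6.9,0,0,0,6.9,0,0,0,6.9,0,0,0,6.9,0,0,0,6.9,0,0,0,6.9,0,0,0,6.9,0,0,0,0]

```text
time: 16.55
ee_pos: [0.4965, -0.3482, 0.1832]
eef_rot: [0.708, 0.706, -0.001, 0.0]
ft_force: [0.5, 0.7, -0.2]
width: 0.0421
grip_force: 0.0
```

```bash
python3 - <<'E'
from h import *
s=r.read_state();print(s['time'],s['joint_positions'].round(2),s['ee_pos'],s['eef_rot'].round(3),err([.490,-.348,.0625]))
i=r.camera('side');print(err([.490,-.348,.0625]))
crop('side',200,190,360,350,3,'c4.png',i)
E
```

```text
16.55 [-0.11  0.4   0.84  1.6  -0.31  1.27  0.77] [ 0.49648919 -0.34816703  0.18320346] [ 0.708  0.706 -0.001  0.   ] [ 0.03308023 -0.64062172 12.07075515]
[ 0.03717457 -0.61715735 12.07162147]
```

View pics/c4.png

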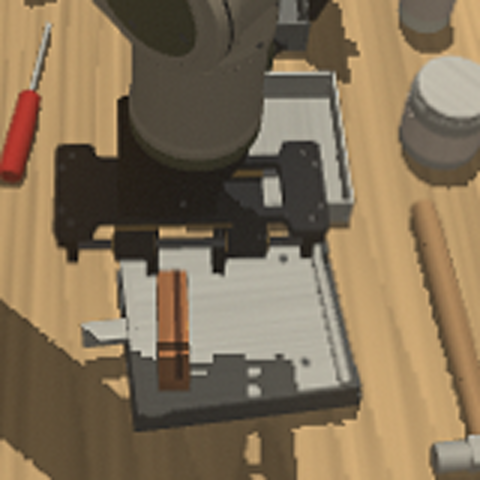

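The offcut still lies at side pixel (257,298), with the gripper above it and square to it. Going down.

>>> arm_command:
  moves: [0,-0.6,2,0,0,0,2,0,0,0,2,0,0,0,2,0,0,0,2,0,0,0,1,0,0,0,0.6,0,0,0,0.4,0,0,0,0,0,0,0,0,0]

```text
time: 17.43
ee_pos: [0.4896, -0.3486, 0.0643]
eef_rot: [0.706, 0.708, 0.0, 0.001]
ft_force: [-0.4, -0.9, -0.1]
width: 0.0417
grip_force: 0.0
```

>>> arm_command:
  moves: [0,0,0,0,0,0,0,0,0,0,0,0,0,0,0,0,0,0,0,0,0,0,0,0]
  fingers: 0

```text
time: 17.93
ee_pos: [0.4894, -0.3483, 0.064]
eef_rot: [0.706, 0.708, 0.0, 0.0]
ft_force: [0.1, 1.2, 5.0]
width: 0.0256
grip_force: 19.9
```

>>> arm_command:
  moves: [0,0,-1.5,0,0,0,-2,0,0,0,-2,0,0,0,-2,0,2.8,1.3,0,0,2.8,1.3,0,0,2.8,1.3,0,0,2.8,1.3,0,0,2.7,1.2,0,0,2.7,1.2,0,0,2.7,1.2,0,0,2.6,1.2,0,0]

```text
time: 18.93
ee_pos: [0.589, -0.1274, 0.1384]
eef_rot: [0.706, 0.708, 0.0, -0.0]
ft_force: [0.8, -0.4, -0.6]
width: 0.0255
grip_force: 19.9
```

>>> arm_command:
  moves: [0,0,0,0,0,0,2,0,0,0,2.5,0,0,0,2.5,0,0,0,2,0,0,0,1.5,0,0,0,0.8,0,0,0,0,0]

```text
time: 19.6
ee_pos: [0.5875, -0.129, 0.0238]
eef_rot: [0.707, 0.708, -0.001, -0.001]
ft_force: [0.4, 1.0, 1.7]
width: 0.026
grip_force: 19.9
```

>>> arm_command:
  moves: [0,0,0,0,0,0,0,0,0,0,0,0,0,0,-3.5,0,0,0,-3.5,0,0,0,-3.5,0,0,0,-2,0,0,0,0,7,0,0,0,7,0,0,0,7,0,0,0,7,0,0,0,7]
  fingers: 48

```text
time: 20.6
ee_pos: [0.5891, -0.1291, 0.1516]
eef_rot: [0.888, 0.46, 0.001, 0.0]
ft_force: [-0.3, 0.4, 0.3]
width: 0.0419
grip_force: 0.0
```

>>> arm_command:
  moves: [0,0,0,7,0,0,0,7,0,0,0,7,0,0,0,7,0,0,0,7,0,0,0,7,0,0,0,6.7,-3.6,3.8,0,0,-3.6,3.8,0,0,-3.5,3.8,0,0,-3.5,3.8,0,0,-3.5,3.8,0,0]

```text
time: 21.6
ee_pos: [0.4636, -0.2976, 0.1513]
eef_rot: [0.998, 0.056, 0.001, -0.0]
ft_force: [0.9, -0.1, -0.7]
width: 0.0416
grip_force: 0.0
```

```bash
python3 - <<'E'
from h import *
t=r.camera('top');i=r.camera('side');cv2.imwrite('pics/top2.png',t[:,:,::-1]);cv2.imwrite('pics/side2.png',i[:,:,::-1])
s=r.read_state();print(s['time'],s['joint_positions'].round(2),s['ee_pos'],s['eef_rot'].round(3))
a=cv2.resize(t[120:230,265:415],None,fx=2.6,fy=2.6,interpolation=2);b=cv2.resize(i[205:340,220:330],None,fx=2.6,fy=2.6,interpolation=2)
h=max(a.shape[0],b.shape[0]);a=cv2.copyMakeBorder(a,0,h-a.shape[0],0,0,0)
cv2.imwrite('pics/c5.png',np.hstack([a,b])[:,:,::-1])
E
```

```text
21.7 [-0.44  0.4   1.17  1.8  -0.4   1.2  -0.63] [ 0.45964794 -0.30267639  0.15201238] [0.999 0.051 0.001 0.001]
```

View pics/c5.png

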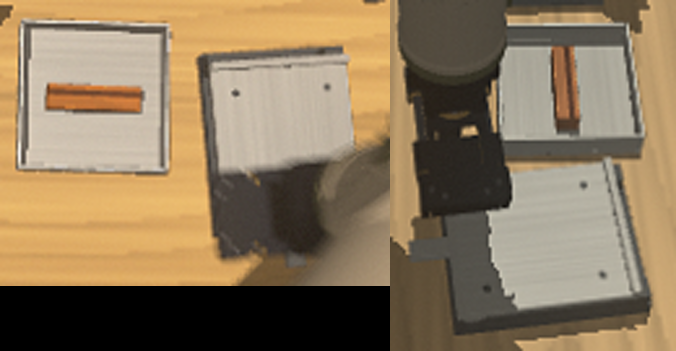

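The tray holds the offcut at top pixel (301,157), and the plate is clear. Next is the plate's tab.

>>> arm_command:
  moves: [-1.6,1.6,0,0,-1.5,1.6,0,0,0,0,1,0,0,0,2,0,0,0,2,0,0,0,2,0,0,0,2,0,0,0,2,0,0,0,1,0,0,0,0.5,0,0,0,0,0,0,0,0,0]

```text
time: 22.7
ee_pos: [0.4379, -0.3319, 0.0264]
eef_rot: [0.998, 0.056, 0.0, 0.0]
ft_force: [-0.8, -1.1, 0.2]
width: 0.0421
grip_force: 0.0
```

>>> arm_command:
  moves: [0,0,0,0,0,0,0,0,0,0,0,0,0,0,0,0,0,0,0,0,0,0,0,0]
  fingers: 0
  squeeze: 35

```text
time: 23.2
ee_pos: [0.4394, -0.3406, 0.0292]
eef_rot: [0.999, 0.054, 0.004, 0.008]
ft_force: [6.6, -28.8, -3.3]
width: 0.0196
grip_force: 35.0
```

```bash
python3 - <<'E'
import numpy as np
from h import r
print(r.read_state()['ee_pos'],r.read_state()['eef_rot'])
a=np.linspace(.07,.07+1.64,35)
p=np.c_[-19.95*np.cos(a),-19.95*np.sin(a)]
d=np.diff(p,axis=0);print(d.round(1).tolist(), d.sum(0),d.round(1).sum(0))
E
```

```text
[ 0.43936783 -0.34063236  0.02922628] [0.99851788 0.05368675 0.00359088 0.00817777]
[[0.1, -1.0], [0.1, -1.0], [0.2, -0.9], [0.2, -0.9], [0.3, -0.9], [0.3, -0.9], [0.4, -0.9], [0.4, -0.9], [0.4, -0.9], [0.5, -0.8], [0.5, -0.8], [0.6, -0.8], [0.6, -0.8], [0.6, -0.7], [0.7, -0.7], [0.7, -0.7], [0.7, -0.6], [0.8, -0.6], [0.8, -0.5], [0.8, -0.5], [0.8, -0.5], [0.9, -0.4], [0.9, -0.4], [0.9, -0.3], [0.9, -0.3], [0.9, -0.3], [0.9, -0.2], [0.9, -0.2], [1.0, -0.1], [1.0, -0.1], [1.0, -0.0], [1.0, 0.0], [1.0, 0.1], [1.0, 0.1]] [ 22.66929543 -18.36165994] [ 22.8 -18.4]
```

>>> arm_command:
  moves: [0,0,0,0,0,0,0,0,0,0,0,0,-0.6,0.9,0,0,0,0,0,0,0,0,0,0]
  fingers: 48

```text
time: 23.7
ee_pos: [0.4319, -0.3418, 0.0258]
eef_rot: [0.998, 0.055, 0.0, -0.0]
ft_force: [-0.4, 0.6, 0.2]
width: 0.0413
grip_force: 0.0
```

>>> arm_command:
  moves: [0,0,0,0,0,0,0,0,0,0,0,0,0,0,0,0,0,0,0,0,0,0,0,0]
  fingers: 0

```text
time: 24.2
ee_pos: [0.4326, -0.3413, 0.0255]
eef_rot: [0.998, 0.056, 0.0, 0.0]
ft_force: [1.7, -1.3, -1.6]
width: 0.0194
grip_force: 35.0
```

>>> arm_command:
  moves: [0.1,0,-1.0,0,0.1,0,-1.0,0,0.2,0,-0.9,0,0.2,0,-0.9,0,0.3,0,-0.9,0,0.3,0,-0.9,0,0.4,0,-0.9,0,0.4,0,-0.9,0,0.4,0,-0.9,0,0.5,0,-0.8,0,0.5,0,-0.8,0,0.6,0,-0.8,0]

```text
time: 25.2
ee_pos: [0.4724, -0.3375, 0.1334]
eef_rot: [0.998, 0.055, 0.0, 0.001]
ft_force: [4.0, -7.9, -8.2]
width: 0.0192
grip_force: 35.0
```

>>> arm_command:
  moves: [0.6,0,-0.8,0,0.6,0,-0.7,0,0.7,0,-0.7,0,0.7,0,-0.7,0,0.7,0,-0.6,0,0.8,0,-0.6,0,0.8,0,-0.5,0,0.8,0,-0.5,0,0.8,0,-0.5,0,0.9,0,-0.4,0,0.9,0,-0.4,0]

```text
time: 26.12
ee_pos: [0.5533, -0.33, 0.1971]
eef_rot: [0.999, 0.054, -0.001, 0.002]
ft_force: [-0.2, -12.2, -7.3]
width: 0.0197
grip_force: 37.6
```

>>> arm_command:
  moves: [0.9,0,-0.3,0,0.9,0,-0.3,0,0.9,0,-0.3,0,0.9,0,-0.2,0,0.9,0,-0.2,0,1.0,0,-0.1,0,1.0,0,-0.1,0,1.0,0,0,0,1.0,0,0,0,1.0,0,0.1,0,0.9,0,0.1,0,0,0,0,0]

```text
time: 27.12
ee_pos: [0.6568, -0.3203, 0.2094]
eef_rot: [0.999, 0.054, -0.002, 0.003]
ft_force: [0.1, -15.8, -5.6]
width: 0.0197
grip_force: 34.9
```

>>> arm_command:
  moves: [0,0,0,0,0,0,0,0,0,0,0,0,0,0,0,0,0,0,-2,0,0,0,-2,0,0,0,-2,0,-0.5,-3,0,0,-0.5,-3.6,0,0,-0.5,-3.6,0,0,-0.5,-3.6,0,0,-0.5,-3.6,0,0]
  fingers: 50

```text
time: 28.12
ee_pos: [0.6131, -0.1434, 0.2696]
eef_rot: [0.998, 0.056, -0.0, -0.001]
ft_force: [0.4, 0.4, 0.5]
width: 0.0437
grip_force: 0.0
```

>>> arm_command:
  moves: [-0.4,-3.6,0,0,-0.4,-3.6,0,0,-0.4,-3.6,0,0,-0.3,-3.6,0,0,0,-3.6,0,0,0,-3,0,0,0,0,0,0]
  fingers: 60

```text
time: 28.7
ee_pos: [0.5747, 0.0701, 0.2693]
eef_rot: [0.998, 0.061, -0.001, -0.002]
ft_force: [0.1, 0.7, -0.7]
width: 0.052
grip_force: 0.0
```

```bash
python3 - <<'E'
from h import *
t=r.camera('top');i=r.camera('side');cv2.imwrite('pics/top3.png',t[:,:,::-1]);cv2.imwrite('pics/side3.png',i[:,:,::-1])
s=r.read_state();print(s['time'],s['joint_positions'].round(2),s['ee_pos'],s['eef_rot'].round(3),s['width'],err([.573,.0667,.012]))
b=cv2.resize(i[90:350,200:400],None,fx=2.2,fy=2.2,interpolation=2)
cv2.imwrite('pics/c6.png',b[:,:,::-1])
E
```

```text
28.8 [-1.1   0.37  1.18  1.56 -0.34  1.44 -1.36] [0.57517666 0.06347878 0.26974121] [ 0.998  0.058 -0.    -0.   ] 0.051817881895039816 [-0.17272639 -0.32288508 25.77445171]
```

View pics/c6.png

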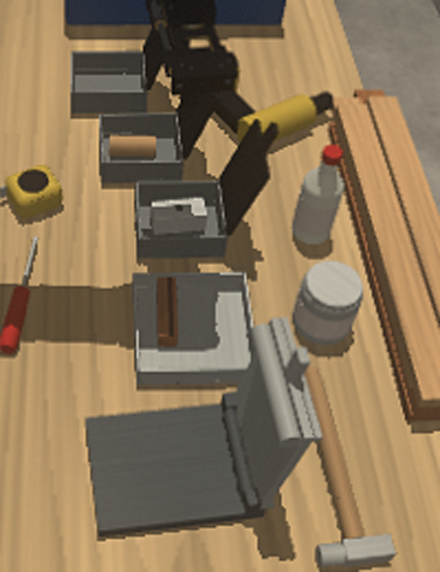

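The plate stands up with its roller at about side pixel (322,253). The base is bare, its corners roughly (240,283) to (245,332), and the offcut is in the tray. Going down for the spacer.

>>> arm_command:
  moves: [-0.2,-0.3,2,0,0,0,3,0,0,0,3,0,0,0,3,0,0,0,3,0,0,0,3,0,0,0,3,0,0,0,2,0,0,0,1.5,0,0,0,1,0,0,0,0.8,0,0,0,0.3,0]

```text
time: 29.8
ee_pos: [0.5733, 0.0636, 0.0132]
eef_rot: [0.998, 0.056, 0.0, -0.0]
ft_force: [-1.1, -0.5, 0.5]
width: 0.0522
grip_force: 0.0
```

>>> arm_command:
  moves: [0,0,0,0,0,0,0,0]

```text
time: 29.97
ee_pos: [0.5738, 0.064, 0.0144]
eef_rot: [0.998, 0.056, 0.001, -0.0]
ft_force: [0.5, -0.1, 0.4]
width: 0.0521
grip_force: 0.0
```

>>> arm_command:
  moves: [0,0,0,0,0,0,0,0,0,0,0,0,0,0,0,0,0,0,0,0,0,0,0,0]
  fingers: 0
  squeeze: 40

```text
time: 30.47
ee_pos: [0.5734, 0.0643, 0.014]
eef_rot: [0.998, 0.056, 0.0, -0.0]
ft_force: [-1.7, 2.4, 5.8]
width: 0.0358
grip_force: 40.0
```

```bash
python3 - <<'E'
from h import *
s=r.read_state();print(s['ee_pos'],s['eef_rot'].round(4),s['width'],s['joint_positions'].round(2))
# base corners, z=.020, from the raised-plate views
i=cv2.imread('pics/side3.png');
q=lambda x,y:(200+x/2.2,90+y/2.2)
for v in[(86,420),(97,529)]: print('side',q(*v),onz('side',[q(*v)],.02)[0].round(4))
t=cv2.imread('pics/top3.png');cv2.imwrite('pics/c7.png',cv2.resize(t[130:225,330:425],None,fx=5,fy=5,interpolation=2))
E
```

```text
[0.57338841 0.06431612 0.01395095] [ 9.984e-01  5.590e-02  2.000e-04 -3.000e-04] 0.03581154821885374 [-0.92  0.62  0.94  1.84 -0.6   0.99 -1.19]
side (239.0909090909091, 280.9090909090909) [ 0.4437 -0.2696  0.02  ]
side (244.0909090909091, 330.45454545454544) [ 0.455  -0.4113  0.02  ]
```

View pics/c7.png

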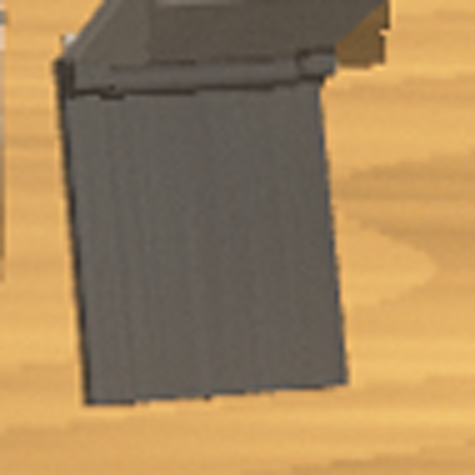

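The base is clear. Its free corners are at top pixels (347.6,210.6) and (399.6,206.8).

```bash
python3 - <<'E'
from h import *
q=lambda x,y:(330+x/5,130+y/5)
L,Rr,l2,r2=onz('top',[q(88,403),q(348,384),q(73,95),q(322,85)],.02)[:,:2]
print(L,Rr,l2,r2,np.linalg.norm(L-Rr))
for a,b in((Rr,L),): d=b-a;print('yaw y',np.arctan2(-d[0],d[1]))
for a,b in((L,l2),(Rr,r2)): d=b-a;print('yaw x',np.arctan2(d[1],d[0]))
print(tri(q(88,403),(239.1,280.9)),tri(q(348,384),(244.1,330.5)))
m=(L+Rr)/2
for y in(.09,.1,.11):
    ux=np.array([np.cos(y),np.sin(y)]);print(y,'target',m+.032*ux,'hinge',m+.18*ux)
E
```

```text
[ 0.44413674 -0.26219372] [ 0.45687484 -0.41275452] [ 0.617497   -0.25358569] [ 0.62735765 -0.3990358 ] 0.15109868544395216
yaw y 0.08440333787861604
yaw x 0.04961329590371499
yaw x 0.08029681065289147
(array([ 0.44396449, -0.26466411,  0.01076545]), np.float64(0.0006284897554349041)) (array([ 0.45592392, -0.41205173,  0.02175883]), np.float64(0.0018051610120266065))
0.09 target [ 0.48237628 -0.33459801] hinge [ 0.62977728 -0.32129598]
0.1 target [ 0.48234592 -0.33427945] hinge [ 0.62960654 -0.31950411]
0.11 target [ 0.48231239 -0.33396122] hinge [ 0.62941789 -0.31771403]
```

>>> arm_command:
  moves: [0,0,-1.5,0,0,0,-2.5,0,0,0,-2.5,0,0,0,-2.5,0,0,0,-2.5,0,0,0,-2.5,0,0,0,-1,0,0,0,0,0]

```text
time: 31.13
ee_pos: [0.5743, 0.0638, 0.1659]
eef_rot: [0.998, 0.056, 0.002, -0.001]
ft_force: [1.0, 0.8, -2.0]
width: 0.0361
grip_force: 40.0
```

>>> arm_command:
  moves: [-1.1,3,0,0,-1.1,3.3,0,0,-1.1,3.3,0,0,-1.1,3.3,0,0,-1.1,3.3,0,0,-1.1,3.3,0,0,-1.1,3.3,0,0,-1.1,3.3,0,0,-1.1,3.3,0,0,-1.2,3.3,0,0,-1.2,3.4,0,0,-1.2,3.4,0,0]

```text
time: 32.13
ee_pos: [0.4817, -0.3445, 0.1617]
eef_rot: [0.998, 0.056, -0.001, -0.001]
ft_force: [0.7, -0.3, -3.1]
width: 0.0355
grip_force: 40.0
```

>>> arm_command:
  moves: [0,0,0,-7,0,0,0,-7,0,0,0,-7,0,0,0,-7,0,0,0,-7,0,0,0,-7,0,0,0,-7,0,0,0,-7,0,0,0,-7,0,0,0,-7,0,0,0,-7,0,0,0,-7]

```text
time: 33.13
ee_pos: [0.4822, -0.343, 0.1617]
eef_rot: [0.703, 0.712, -0.0, -0.001]
ft_force: [-0.5, 0.1, -2.1]
width: 0.0356
grip_force: 40.0
```

>>> arm_command:
  moves: [0,0,0,-4.6,0,0,0,0]

```text
time: 33.3
ee_pos: [0.4822, -0.3431, 0.1618]
eef_rot: [0.674, 0.738, -0.0, -0.001]
ft_force: [-0.4, -0.1, -2.7]
width: 0.0356
grip_force: 40.0
```

```bash
python3 - <<'E'
from h import *
i=r.camera('side');cv2.imwrite('pics/side4.png',i[:,:,::-1])
s=r.read_state();e=R.from_quat(s['eef_rot']).as_matrix();print(s['joint_positions'].round(2),s['ee_pos'],e[:,0].round(3),s['width'],err([.484,-.348,.031]))
crop('side',200,150,350,350,3,'c8.png',i)
E
```

```text
[-0.07  0.37  0.76  1.66 -0.26  1.22  0.84] [ 0.48229067 -0.34319968  0.16204496] [-0.085  0.996  0.001] 0.03571313620215322 [-0.51099218  0.15106412 13.10356943]
```

View pics/c8.png

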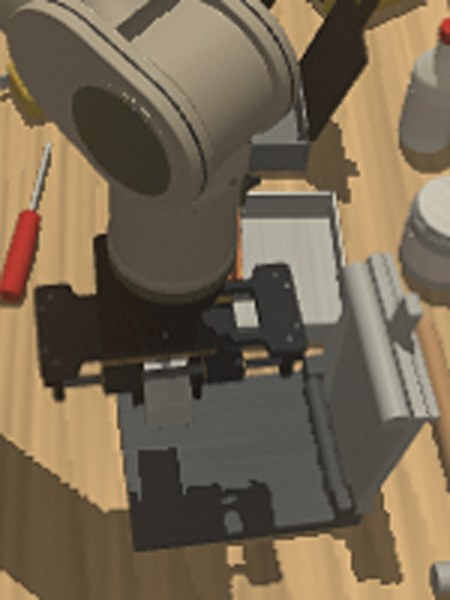

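```bash
python3 - <<'E'
from h import *
print(onz('side',[(200+147/3,150+429/3),(200+191/3,150+426/3)],.153), onz('side',[(200+145/3,150+378/3),(200+192/3,150+375/3)],.189))
E
```

```text
[[ 0.46738609 -0.37156417  0.153     ]
 [ 0.50194914 -0.36981241  0.153     ]] [[ 0.46615867 -0.34616407  0.189     ]
 [ 0.50255377 -0.34438468  0.189     ]]
```

The spacer is held square, with its near end at y = −0.371 as expected, so it sits 12 mm off the grasp centre. Lowering it onto the base.

>>> arm_command:
  moves: [-0.5,0.1,1,0,0,0,2,0,0,0,2,0,0,0,2,0,0,0,2,0,0,0,2,0,0,0,1,0,0,0,0.6,0,0,0,0.4,0,0,0,0.2,0,0,0,0,0]

```text
time: 34.27
ee_pos: [0.4847, -0.3487, 0.0318]
eef_rot: [0.676, 0.737, 0.0, 0.0]
ft_force: [0.3, 0.2, -1.4]
width: 0.0358
grip_force: 40.0
```

>>> arm_command:
  moves: [0,0,0.1,0,0,0,0,0]

```text
time: 34.43
ee_pos: [0.4848, -0.3487, 0.0311]
eef_rot: [0.676, 0.737, 0.0, 0.001]
ft_force: [0.1, -0.4, -1.8]
width: 0.0354
grip_force: 40.0
```

>>> arm_command:
  moves: [0,0,0.1,0,0,0,0.1,0,0,0,0,0]

```text
time: 34.68
ee_pos: [0.4847, -0.3486, 0.029]
eef_rot: [0.676, 0.737, 0.0, 0.0]
ft_force: [0.0, 1.3, 1.7]
width: 0.0358
grip_force: 40.0
```

>>> arm_command:
  moves: [0,0,0,0,0,0,0,0,0,0,0,0,0,0,0,0,0,0,-1.5,0,0,0,-3,0,0,0,-3.5,0,0,0,-3.5,0,0,0,-3.5,0,0,0,-3.5,0,0,0,-3.5,0,0,0,-3,0]
  fingers: 50

```text
time: 35.68
ee_pos: [0.4843, -0.3487, 0.2811]
eef_rot: [0.676, 0.737, 0.0, 0.001]
ft_force: [-0.4, -0.5, -0.3]
width: 0.0436
grip_force: 0.0
```

>>> arm_command:
  moves: [0,0,0,7,0,0,0,7,0,0,0,7,0,0,0,7,0,0,0,7,0,0,0,7,0,0,0,7,0,0,0,7,0,0,0,7,0,0,0,7,0,0,0,7,0,0,0,7]

```text
time: 36.68
ee_pos: [0.4843, -0.3485, 0.2785]
eef_rot: [0.996, 0.093, 0.0, -0.0]
ft_force: [0.1, -0.1, 0.1]
width: 0.0434
grip_force: 0.0
```

>>> arm_command:
  moves: [0,0,0,6,0,0,0,0]

```text
time: 36.85
ee_pos: [0.4845, -0.3484, 0.2784]
eef_rot: [0.999, 0.041, -0.0, 0.0]
ft_force: [-0.1, -0.2, 0.2]
width: 0.0437
grip_force: 0.0
```

```bash
python3 - <<'E'
from h import *
i=r.camera('side');t=r.camera('top');cv2.imwrite('pics/side5.png',i[:,:,::-1]);cv2.imwrite('pics/top5.png',t[:,:,::-1])
s=r.read_state();e=R.from_quat(s['eef_rot']).as_matrix();print(s['joint_positions'].round(2),s['ee_pos'],e[:,0].round(3),s['width'],err([.670,-.320,.2085]))
a=cv2.resize(t[100:230,330:430],None,fx=3.5,fy=3.5,interpolation=2);b=cv2.resize(i[215:345,220:350],None,fx=3.5,fy=3.5,interpolation=2)
cv2.imwrite('pics/c9.png',np.hstack([a,b])[:,:,::-1])
print(proj('top',[.670,-.320,.2275]),proj('side',[.670,-.320,.2275]))
E
```

```text
[-0.27  0.39  1.09  1.5  -0.34  1.47 -0.66] [ 0.48441004 -0.34846144  0.27841645] [ 0.996  0.091 -0.   ] 0.043170130660671976 [18.74264519 -1.15063223  6.98636411]
[[395.0505267 112.0612339]] [[336.59331035 255.70103923]]
```

View pics/c9.png

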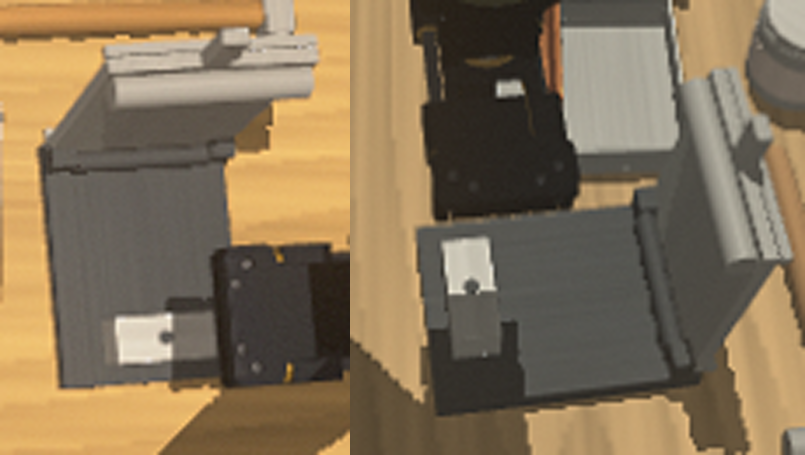

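The spacer lies on the base at about side pixel (254,300), square to it. The tab tip is at side pixel (338,249), in line with the prediction.

>>> arm_command:
  moves: [3,-0.2,0,0,3,-0.2,0,0,3,-0.2,0,0,3,-0.2,0,0,3,-0.2,0,0,2.7,-0.1,0,0,1,0,0,0,0,0,2,0,0,0,2,0,0,0,2,0,0,0,1,0,0,0,0,0]

```text
time: 37.95
ee_pos: [0.6695, -0.3211, 0.2079]
eef_rot: [0.999, 0.045, -0.0, -0.0]
ft_force: [-1.0, 0.5, 0.6]
width: 0.0435
grip_force: 0.0
```

```bash
python3 - <<'E'
from h import *
s=r.read_state();print(s['ee_pos'],err([.670,-.320,.2085]),s['ft_force'].round(1))
q=lambda x,y:(220+(x-350)/3.5,215+y/3.5)
c=onz('side',[q(442,242),q(492,238),q(500,352),q(450,356)],.056)[:,:2];print(c.round(4),c.mean(0))
d=(c[0]+c[1]-c[2]-c[3])/2;print(np.linalg.norm(d),'yaw',np.arctan2(-d[0],d[1]))
E
```

```text
[ 0.66946237 -0.32109179  0.2078943 ] [ 0.06329941 -0.10396394 -0.06053033] [-1.   0.5  0.6]
[[ 0.4629 -0.2984]
 [ 0.501  -0.2959]
 [ 0.5028 -0.3874]
 [ 0.4667 -0.3895]] [ 0.48334732 -0.34282538]
0.09131914895251615 yaw 0.03110450541986295
```

>>> arm_command:
  moves: [0,0,0,0,0,0,0,0,0,0,0,0,0,0,0,0,0,0,0,0,0,0,0,0]
  fingers: 0
  squeeze: 35

```text
time: 38.45
ee_pos: [0.6697, -0.3192, 0.2087]
eef_rot: [0.999, 0.045, -0.0, -0.002]
ft_force: [-5.0, 7.3, 4.2]
width: 0.0195
grip_force: 35.0
```

```bash
python3 - <<'E'
import numpy as np
a=np.linspace(1.77,.297,37)
p=np.c_[-19.95*np.cos(a),-19.95*np.sin(a)]
q=np.round(p-p[0],1);d=np.diff(q,axis=0).round(1)
for k in range(3): print([[float(x),float(z)] for x,z in d[12*k:12*k+12]])
print(p[-1]-p[0])
E
```

```text
[[-0.8, -0.1], [-0.8, -0.2], [-0.8, 0.0], [-0.8, -0.1], [-0.9, 0.0], [-0.8, 0.0], [-0.8, 0.1], [-0.8, 0.1], [-0.8, 0.1], [-0.8, 0.1], [-0.8, 0.2], [-0.8, 0.2]]
[[-0.8, 0.3], [-0.7, 0.3], [-0.8, 0.3], [-0.7, 0.3], [-0.7, 0.4], [-0.8, 0.4], [-0.7, 0.4], [-0.6, 0.5], [-0.7, 0.5], [-0.6, 0.5], [-0.6, 0.5], [-0.6, 0.6]]
[[-0.6, 0.6], [-0.5, 0.6], [-0.5, 0.6], [-0.5, 0.7], [-0.5, 0.7], [-0.4, 0.7], [-0.4, 0.7], [-0.4, 0.7], [-0.4, 0.7], [-0.3, 0.8], [-0.3, 0.7], [-0.2, 0.8]]
[-23.0244459   13.71705344]
```

>>> arm_command:
  moves: [-0.8,-0.1,-0.1,0,-0.8,0,-0.2,0,-0.8,0,0,0,-0.8,0,-0.1,0,-0.9,0,0,0,-0.8,0,0,0,-0.8,0,0.1,0,-0.8,0,0.1,0,-0.8,0,0.1,0,-0.8,0,0.1,0,-0.8,0,0.2,0,-0.8,0,0.2,0]

```text
time: 39.45
ee_pos: [0.5723, -0.3283, 0.2042]
eef_rot: [0.999, 0.044, 0.0, -0.001]
ft_force: [3.5, 4.5, -2.1]
width: 0.0195
grip_force: 37.2
```

>>> arm_command:
  moves: [-0.8,0,0.3,0,-0.7,0,0.3,0,-0.8,0,0.3,0,-0.7,0,0.3,0,-0.7,0,0.4,0,-0.8,0,0.4,0,-0.7,0,0.4,0,-0.6,0,0.5,0,-0.7,0,0.5,0,-0.6,0,0.5,0,-0.6,0,0.5,0,-0.6,0,0.6,0]

```text
time: 40.45
ee_pos: [0.4892, -0.336, 0.1541]
eef_rot: [0.999, 0.043, -0.0, -0.0]
ft_force: [-1.0, 4.3, 2.9]
width: 0.0193
grip_force: 35.5
```

>>> arm_command:
  moves: [-0.6,0,0.6,0,-0.5,0,0.6,0,-0.5,0,0.6,0,-0.5,0,0.7,0,-0.5,0,0.7,0,-0.4,0,0.7,0,-0.4,0,0.7,0,-0.4,0,0.7,0,-0.4,0,0.7,0,0,0,0,0]

```text
time: 41.28
ee_pos: [0.4489, -0.3398, 0.0933]
eef_rot: [0.999, 0.044, 0.001, 0.001]
ft_force: [5.6, 0.5, -4.4]
width: 0.02
grip_force: 35.0
```

>>> arm_command:
  moves: [-0.2,0,0.6,0,-0.2,0,0.6,0,-0.1,0,0.4,0,-0.1,0,0.3,0,0,0,0.2,0,0,0,0,0]

```text
time: 41.78
ee_pos: [0.4432, -0.3403, 0.076]
eef_rot: [0.999, 0.044, 0.001, -0.001]
ft_force: [-8.0, 13.6, 36.4]
width: 0.0196
grip_force: 35.0
```

>>> arm_command:
  moves: [0,0,-0.5,0,0,0,-0.2,0,0,0,0,0]

```text
time: 42.03
ee_pos: [0.4445, -0.3402, 0.0807]
eef_rot: [0.999, 0.044, 0.002, 0.001]
ft_force: [9.9, -1.3, -7.0]
width: 0.0196
grip_force: 35.0
```

>>> arm_command:
  moves: [0,0,0,0,0,0,0,0,0,0,0,0,0,0,0,0,0,0,0,0,0,0,0,0]
  fingers: 50

```text
time: 42.53
ee_pos: [0.4423, -0.3403, 0.0804]
eef_rot: [0.999, 0.043, -0.0, -0.0]
ft_force: [-0.4, 0.4, 0.5]
width: 0.0426
grip_force: 0.0
```

```bash
python3 - <<'E'
from h import *
i=r.camera('side');s=r.read_state();print(s['ee_pos'],s['ft_force'].round(1))
crop('side',210,200,350,350,4,'c10.png',i)
E
```

```text
[ 0.44234522 -0.34021492  0.08044765] [ 0.7  0.5 -0.4]
```

View pics/c10.png

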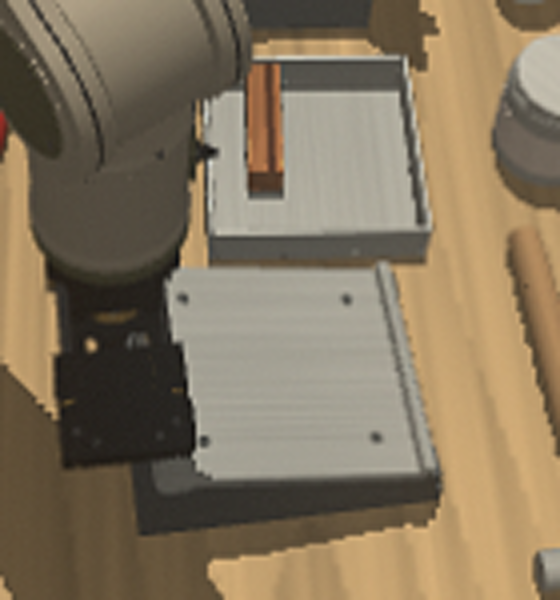

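The plate rests slightly tilted on the spacer, and the offcut is inside the tray. Now the lids, starting with the right one.

>>> arm_command:
  moves: [0,0,-2.5,0,0,0,-3.5,0,0,0,-4,0,0,0,-4,0,0,0,-4,0,0,0,-4,5,2,-3,0,0,2,-3,0,0,2,-3,0,0,2,-3,0,0,2,-3,0,0,2,-3,0,0]
  fingers: 50
  squeeze: 20

```text
time: 43.58
ee_pos: [0.5632, -0.1585, 0.3006]
eef_rot: [1.0, -0.0, 0.0, -0.0]
ft_force: [1.1, -1.0, 0.2]
width: 0.0436
grip_force: 0.0
```

>>> arm_command:
  moves: [2,-3,0,0,2,-3,0,0,2,-3,0,0,2,-3,0,0,2,-3,0,0,2,-3,0,0,1.6,-3,0,0,0,-1,0,0,0,0,0,0]

```text
time: 44.33
ee_pos: [0.6992, 0.0642, 0.2991]
eef_rot: [1.0, 0.003, -0.001, 0.0]
ft_force: [0.8, -0.0, 0.6]
width: 0.0435
grip_force: 0.0
```

```bash
python3 - <<'E'
from h import *
t=r.camera('top');i=r.camera('side');cv2.imwrite('pics/top6.png',t[:,:,::-1]);cv2.imwrite('pics/side6.png',i[:,:,::-1])
s=r.read_state();print(s['joint_positions'].round(2),s['ee_pos'],s['eef_rot'].round(3),err([.698,.0606,.178]))
P=[[.698,.0606,.1967],[.650,.2162,.1967],[.602,.380,.1967]];print(proj('side',P).round(1).tolist(),proj('top',P).round(1).tolist())
b=cv2.resize(i[80:350,200:400],None,fx=2.2,fy=2.2,interpolation=2);a=cv2.resize(t[90:230,80:240],None,fx=2.2,fy=2.2,interpolation=2)
a=cv2.copyMakeBorder(a,0,b.shape[0]-a.shape[0],0,0,0);cv2.imwrite('pics/c11.png',np.hstack([a,b])[:,:,::-1])
E
```

```text
[-0.71  0.65  1.    1.13 -0.53  1.62 -1.41] [0.69843708 0.05934758 0.30029603] [ 1. -0. -0.  0.] [-0.03901172 -0.1355127  12.22950952]
[[322.6, 151.0], [300.9, 118.0], [282.1, 88.7]] [[231.0, 99.4], [164.4, 118.5], [95.5, 138.2]]
```

View pics/c11.png

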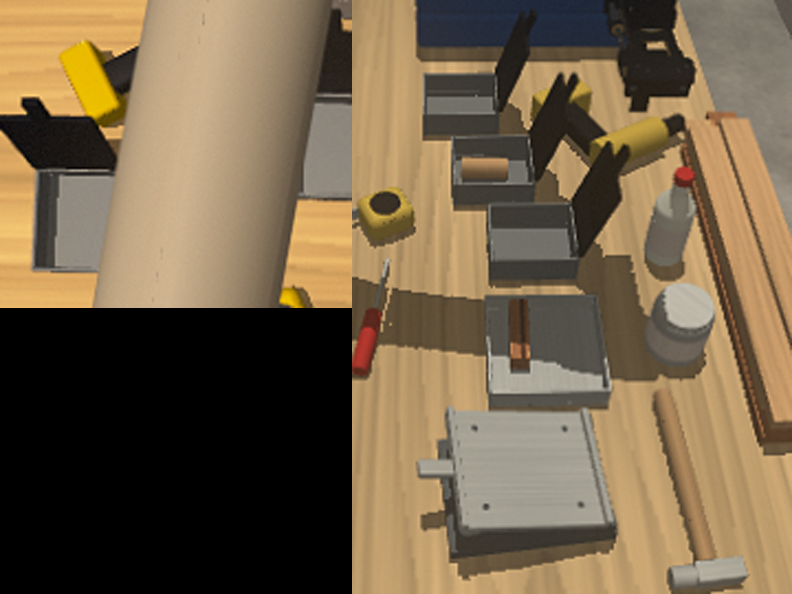

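The sine table, tray and cases are as they should be. The tab tip of the right lid is at side pixel (323,147), matching the prediction.

>>> arm_command:
  moves: [0,-0.1,2.5,0,0,0,2.5,0,0,0,2.5,0,0,0,2.5,0,0,0,1.5,0,0,0,0.7,0,0,0,0,0]

```text
time: 45.02
ee_pos: [0.6976, 0.0596, 0.1775]
eef_rot: [1.0, -0.001, -0.001, 0.0]
ft_force: [0.1, 0.2, -0.1]
width: 0.0438
grip_force: 0.0
```

>>> arm_command:
  moves: [0,0,0,0,0,0,0,0,0,0,0,0,0,0,0,0,0,0,0,0]
  fingers: 0

```text
time: 45.43
ee_pos: [0.6989, 0.0603, 0.1794]
eef_rot: [1.0, -0.0, 0.001, 0.0]
ft_force: [-0.2, 0.6, 2.2]
width: 0.02
grip_force: 20.0
```

```bash
python3 - <<'E'
import numpy as np
a=np.linspace(1.88,0,25)
p=np.c_[-15.4*np.cos(a),-15.4*np.sin(a)]
q=np.round(p-p[0],1);d=np.diff(q,axis=0).round(1)
for k in range(2): print([[float(x),float(z)] for x,z in d[12*k:12*k+12]])
print(p[-1]-p[0])
E
```

```text
[[-1.2, -0.3], [-1.1, -0.3], [-1.2, -0.1], [-1.2, 0.0], [-1.3, 0.0], [-1.2, 0.2], [-1.1, 0.2], [-1.2, 0.3], [-1.1, 0.5], [-1.1, 0.5], [-1.1, 0.6], [-1.0, 0.6]]
[[-0.9, 0.8], [-0.9, 0.8], [-0.8, 0.9], [-0.8, 0.9], [-0.6, 1.0], [-0.6, 1.1], [-0.5, 1.1], [-0.4, 1.1], [-0.4, 1.2], [-0.2, 1.2], [-0.1, 1.2], [-0.1, 1.2]]
[-20.08622263  14.66967339]
```

>>> arm_command:
  moves: [-1.2,0,-0.3,0,-1.1,0,-0.3,0,-1.2,0,-0.1,0,-1.2,0,0,0,-1.3,0,0,0,-1.2,0,0.2,0,-1.1,0,0.2,0,-1.2,0,0.3,0,-1.1,0,0.5,0,-1.1,0,0.5,0,-1.1,0,0.6,0,-1.0,0,0.6,0]

```text
time: 46.43
ee_pos: [0.5609, 0.0615, 0.1565]
eef_rot: [1.0, 0.0, 0.001, -0.0]
ft_force: [7.9, 2.3, -8.3]
width: 0.0198
grip_force: 20.0
```

>>> arm_command:
  moves: [-0.9,0,0.8,0,-0.9,0,0.8,0,-0.8,0,0.9,0,-0.8,0,0.9,0,-0.6,0,1.0,0,-0.6,0,1.1,0,-0.5,0,1.1,0,-0.4,0,1.1,0,-0.4,0,1.2,0,-0.2,0,1.2,0,-0.1,0,1.2,0,-0.1,0,1.0,0]

```text
time: 47.43
ee_pos: [0.4986, 0.0618, 0.0333]
eef_rot: [1.0, 0.0, 0.001, -0.001]
ft_force: [-0.8, 5.3, 25.8]
width: 0.0198
grip_force: 20.0
```

>>> arm_command:
  moves: [0,0,0,0,0,0,0,0]

```text
time: 47.6
ee_pos: [0.4985, 0.0618, 0.0334]
eef_rot: [1.0, 0.0, 0.001, -0.001]
ft_force: [3.2, 6.5, -1.1]
width: 0.0199
grip_force: 20.0
```

>>> arm_command:
  moves: [0,0,0,0,0,0,0,0,0,0,0,0,0,0,-3,0,0,0,-3.3,0,0,0,-3.3,0,0,0,-3.3,0,0,0,-3.3,0,0,0,-3.3,0,0,0,-3.3,0,0,0,-3.3,0,0,0,0,0]
  fingers: 48

```text
time: 48.6
ee_pos: [0.4997, 0.0605, 0.2994]
eef_rot: [1.0, -0.001, 0.003, -0.002]
ft_force: [0.3, 0.2, 0.2]
width: 0.0417
grip_force: 0.0
```

>>> arm_command:
  moves: [2.5,-2.6,0,0,2.5,-2.6,0,0,2.5,-2.6,0,0,2.5,-2.6,0,0,2.5,-2.5,0,0,2.5,-2.5,0,0,0,0,0,0,0,0,0,0]

```text
time: 49.27
ee_pos: [0.6249, 0.1931, 0.2947]
eef_rot: [1.0, -0.002, -0.004, 0.002]
ft_force: [-0.5, -2.0, 0.7]
width: 0.0422
grip_force: 0.0
```

```bash
python3 - <<'E'
from h import *
s=r.read_state();print(s['joint_positions'].round(2),s['ee_pos'],err([.650,.2162,.178]))
E
```

```text
[-1.06  0.56  1.09  1.29 -0.49  1.57 -1.61] [0.62488834 0.19306503 0.29474984] [ 2.58747414 -2.36079621 11.64882362]
```

>>> arm_command:
  moves: [1.3,-1.2,0,0,1.3,-1.2,0,0,0,0,1.5,0,0,0,0,0]

```text
time: 49.6
ee_pos: [0.6496, 0.2157, 0.2797]
eef_rot: [1.0, -0.003, -0.004, 0.0]
ft_force: [0.2, 1.0, -0.7]
width: 0.0421
grip_force: 0.0
```

```bash
python3 - <<'E'
from h import *
s=r.read_state();print(s['joint_positions'].round(2),s['ee_pos'],err([.650,.2162,.178]))
E
```

```text
[-1.    0.64  1.05  1.22 -0.54  1.58 -1.62] [0.64962252 0.2156905  0.27965657] [ 0.11508469 -0.06058325 10.16502325]
```

>>> arm_command:
  moves: [0,0,2,0,0,0,2.5,0,0,0,2.5,0,0,0,2,0,0,0,1.1,0,0,0,0,0,0,0,0,0]

```text
time: 50.18
ee_pos: [0.6497, 0.216, 0.1819]
eef_rot: [1.0, -0.002, -0.002, -0.0]
ft_force: [-0.1, -0.0, -0.5]
width: 0.042
grip_force: 0.0
```

>>> arm_command:
  moves: [0,0,0,0,0,0,0,0,0,0,0,0,0,0,0,0,0,0,0,0]
  fingers: 0

```text
time: 50.6
ee_pos: [0.6501, 0.2161, 0.1815]
eef_rot: [1.0, -0.002, -0.002, -0.0]
ft_force: [-0.3, 0.7, 2.9]
width: 0.0198
grip_force: 20.0
```

>>> arm_command:
  moves: [-1.2,0,-0.2,0,-1.1,0,-0.2,0,-1.2,0,-0.1,0,-1.2,0,0,0,-1.3,0,0,0,-1.2,0,0.2,0,-1.1,0,0.2,0,-1.2,0,0.3,0,-1.1,0,0.5,0,-1.1,0,0.5,0,-1.1,0,0.6,0,-1.0,0,0.6,0]

```text
time: 51.6
ee_pos: [0.512, 0.2152, 0.1574]
eef_rot: [1.0, -0.003, -0.002, 0.001]
ft_force: [8.3, -5.6, -9.2]
width: 0.0196
grip_force: 20.0
```

>>> arm_command:
  moves: [-0.9,0,0.8,0,-0.9,0,0.8,0,-0.8,0,0.9,0,-0.8,0,0.9,0,-0.6,0,1.0,0,-0.6,0,1.1,0,-0.5,0,1.1,0,-0.4,0,1.1,0,-0.4,0,1.2,0,-0.2,0,1.2,0,-0.1,0,1.2,0,-0.1,0,1.0,0]

```text
time: 52.6
ee_pos: [0.4499, 0.2149, 0.0352]
eef_rot: [1.0, -0.003, -0.001, 0.001]
ft_force: [1.1, -10.7, 24.0]
width: 0.0198
grip_force: 20.0
```

>>> arm_command:
  moves: [0,0,0,0,0,0,0,0]

```text
time: 52.77
ee_pos: [0.4496, 0.2148, 0.0351]
eef_rot: [1.0, -0.003, -0.001, 0.001]
ft_force: [5.4, -8.1, -1.7]
width: 0.0197
grip_force: 20.0
```

>>> arm_command:
  moves: [0,0,0,0,0,0,0,0,0,0,0,0,0,0,-3,0,0,0,-3.3,0,0,0,-3.3,0,0,0,-3.3,0,0,0,-3.3,0,0,0,-3.3,0,0,0,-3.2,0,0,0,-2,0,0,0,0,0]
  fingers: 48

```text
time: 53.77
ee_pos: [0.4507, 0.2184, 0.2856]
eef_rot: [1.0, -0.002, -0.001, -0.003]
ft_force: [1.4, 1.0, 0.1]
width: 0.0412
grip_force: 0.0
```

>>> arm_command:
  moves: [1.5,-1.6,0,0,1.5,-1.6,0,0,1.5,-1.6,0,0,1.5,-1.6,0,0,1.5,-1.7,0,0,1.5,-1.7,0,0,1.5,-1.7,0,0,1.5,-1.7,0,0,1.6,-1.7,0,0,1.6,-1.6,0,0,0,0,0,0]

```text
time: 54.68
ee_pos: [0.5945, 0.3763, 0.2787]
eef_rot: [1.0, -0.002, -0.005, 0.001]
ft_force: [0.2, 0.3, -0.1]
width: 0.0417
grip_force: 0.0
```

```bash
python3 - <<'E'
from h import *
s=r.read_state();print(s['joint_positions'].round(2),s['ee_pos'],err([.602,.380,.178]))
E
```

```text
[-1.19  0.68  1.03  1.15 -0.57  1.6  -1.87] [0.59449034 0.3762578  0.27872123] [ 0.84738705 -0.39701441 10.06359567]
```

>>> arm_command:
  moves: [0.8,-0.4,0,0,0,0,2,0,0,0,2.5,0,0,0,2.5,0,0,0,2,0,0,0,1.1,0,0,0,0,0,0,0,0,0]

```text
time: 55.35
ee_pos: [0.6007, 0.3772, 0.181]
eef_rot: [1.0, -0.003, -0.004, 0.0]
ft_force: [0.0, 0.3, 0.2]
width: 0.0416
grip_force: 0.0
```

>>> arm_command:
  moves: [0,0,0,0,0,0,0,0,0,0,0,0,0,0,0,0,0,0,0,0]
  fingers: 0

```text
time: 55.77
ee_pos: [0.6009, 0.3798, 0.182]
eef_rot: [1.0, -0.002, -0.003, -0.002]
ft_force: [0.5, 5.3, 2.5]
width: 0.0198
grip_force: 20.0
```

>>> arm_command:
  moves: [-1.2,-0.2,-0.2,0,-1.1,0,-0.2,0,-1.2,0,-0.1,0,-1.2,0,0,0,-1.3,0,0,0,-1.2,0,0.2,0,-1.1,0,0.2,0,-1.2,0,0.3,0,-1.1,0,0.5,0,-1.1,0,0.5,0,-1.1,0,0.6,0,-1.0,0,0.6,0]

```text
time: 56.77
ee_pos: [0.463, 0.3804, 0.1582]
eef_rot: [1.0, -0.003, -0.003, -0.0]
ft_force: [8.0, 2.2, -8.2]
width: 0.0201
grip_force: 20.0
```

>>> arm_command:
  moves: [-0.9,0,0.8,0,-0.9,0,0.8,0,-0.8,0,0.9,0,-0.8,0,0.9,0,-0.6,0,1.0,0,-0.6,0,1.1,0,-0.5,0,1.1,0,-0.4,0,1.1,0,-0.4,0,1.2,0,-0.2,0,1.2,0,-0.1,0,1.2,0,-0.1,0,1.0,0]

```text
time: 57.77
ee_pos: [0.3993, 0.3808, 0.0347]
eef_rot: [1.0, -0.003, -0.003, -0.0]
ft_force: [-0.9, -1.5, 28.9]
width: 0.0197
grip_force: 20.0
```

>>> arm_command:
  moves: [0,0,0,0,0,0,0,0]

```text
time: 57.93
ee_pos: [0.3992, 0.3807, 0.0348]
eef_rot: [1.0, -0.003, -0.004, 0.0]
ft_force: [3.4, 3.7, -0.2]
width: 0.0197
grip_force: 20.0
```

>>> arm_command:
  moves: [0,0,0,0,0,0,0,0,0,0,0,0,0,0,0,0,0,0,-2,0,0,0,-3,0,0,0,-3,0,0,0,-3,0,0,0,-3,0,0,0,-3,0,0,0,-3,0,0,0,0,0]
  fingers: 50

```text
time: 58.93
ee_pos: [0.4021, 0.3814, 0.2403]
eef_rot: [1.0, -0.003, -0.002, -0.002]
ft_force: [-0.0, -0.6, 0.2]
width: 0.0429
grip_force: 0.0
```

>>> arm_command:
  moves: [0,-3,0,0,0,-3,0,0,0,-3,0,0,0,-3,0,0,-2,-3,0,0,-2,-3,0,0,-2,0,0,0,0,0,0,0]

```text
time: 59.6
ee_pos: [0.3364, 0.5637, 0.2341]
eef_rot: [1.0, 0.001, -0.005, 0.001]
ft_force: [-0.1, 0.2, -0.4]
width: 0.0433
grip_force: 0.0
```

```bash
python3 - <<'E'
from h import *
t=r.camera('top');i=r.camera('side');s=r.read_state();print(s['time'],s['ee_pos'])
a=cv2.resize(t[40:235,75:425],None,fx=2,fy=2,interpolation=2)
b=cv2.resize(i[215:345,220:350],None,fx=2.2,fy=2.2,interpolation=2)
z=np.zeros((600-a.shape[0],a.shape[1],3),np.uint8);c=b[:z.shape[0]];z[:c.shape[0],:c.shape[1]]=c
d=i[90:215,210:350];d=cv2.resize(d,None,fx=1.6,fy=1.6,interpolation=2)[:z.shape[0]];z[:d.shape[0],320:320+d.shape[1]]=d
cv2.imwrite('pics/c12.png',np.vstack([a,z])[:,:,::-1])
E
```

```text
59.7 [0.34052267 0.56089243 0.2350819 ]
```

View pics/c12.png

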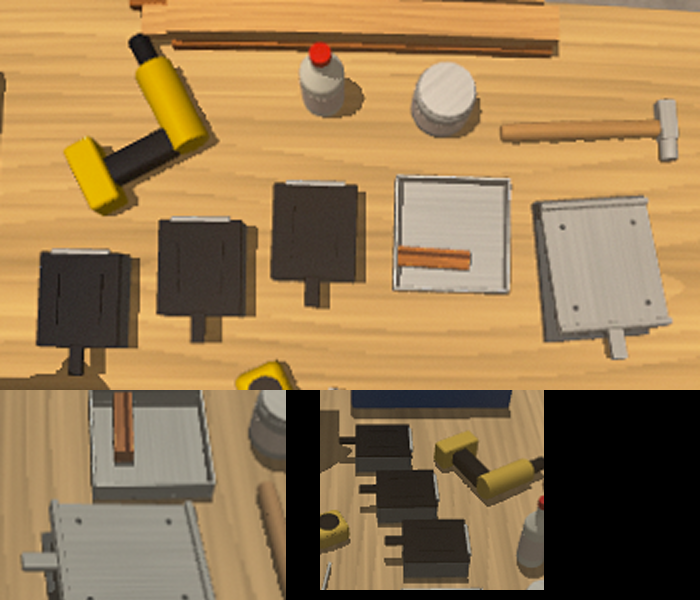

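All three lids are shut and the plate is up on its spacer. The offcut lies in the tray with its end near the left wall, so I'll check numerically that it lies flat, and check the plate's angle.

```bash
python3 - <<'E'
from h import *
t=r.camera('top');i=r.camera('side')
b=lambda i:(i[:,:,0].astype(int)-i[:,:,2]>55)&(i[:,:,0]<190)
m=b(t);w=np.zeros_like(m);w[125:187,270:332]=m[125:187,270:332]
for c in comps(w,40): rc=rect(c);print('top',rc,c.sum(),onz('top',cv2.boxPoints(rc),.03)[:,:2].round(3).tolist())
m=b(i);w=np.zeros_like(m);w[205:270,255:320]=m[205:270,255:320]
for c in comps(w,25): rc=rect(c);print('side',rc,c.sum(),onz('side',cv2.boxPoints(rc),.03)[:,:2].round(3).tolist())
a=cv2.resize(t[120:195,265:340],None,fx=5,fy=5,interpolation=2);d=cv2.resize(i[205:280,250:325],None,fx=5,fy=5,interpolation=2)
cv2.imwrite('pics/c13.png',np.hstack([a,d])[:,:,::-1])
# plate tab end
print('tab',tri((75+621/2,40+356/2),(220+22/2.2,215+170/2.2)),'expect z',.032+np.array([.217*np.sin(.227)+.014*np.cos(.227)]))
E
```

```text
top ((291.5088806152344, 168.3672637939453), (35.65418243408203, 9.711774826049805), 3.814074993133545) 281 [[0.547, -0.052], [0.574, -0.054], [0.569, -0.153], [0.542, -0.151]]
side ((275.0, 235.5), (61.0, 40.0), 90.0) 464 [[0.497, -0.009], [0.624, -0.011], [0.602, -0.232], [0.489, -0.229]]
side ((308.0, 237.0), (64.0, 22.0), 90.0) 439 [[0.63, -0.011], [0.701, -0.013], [0.669, -0.243], [0.607, -0.242]]
side ((274.0, 229.0), (26.0, 4.0), 90.0) 129 [[0.548, -0.054], [0.56, -0.054], [0.554, -0.15], [0.542, -0.15]]
side ((278.8241271972656, 229.01036071777344), (26.072580337524414, 1.879104733467102), 86.633544921875) 53 [[0.564, -0.054], [0.57, -0.054], [0.567, -0.15], [0.562, -0.15]]
tab (array([ 0.42308028, -0.34215882,  0.09893571]), np.float64(0.00391055459104531)) expect z [0.09447789]
```

View pics/c13.png

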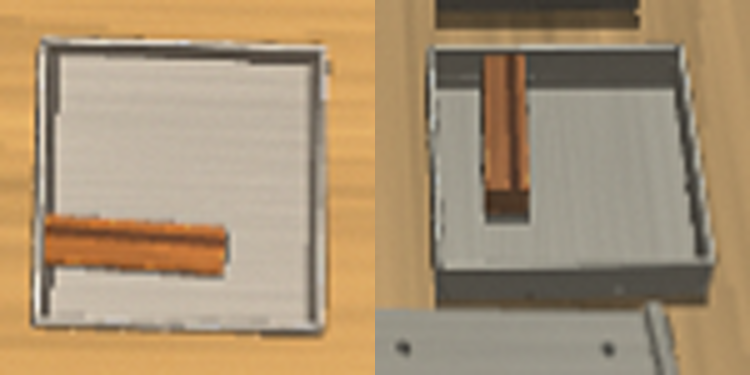

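Both views place the offcut flat on the tray floor, inside its walls. The tab height of about 97 mm fits the plate resting on one block.

```bash
python3 -c "
from bench import r
print(r.close_job())"
```

```text
the job is handed in; nothing more can be done
None
```

I handed the job in at about 60 s. The last camera pictures show the one offcut in the scrap tray, the plate's roller resting on the one spacer block found, all three lids shut and the dowel left in its case.

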